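# A struck-level scoop of cane-sugar bars

## Robot

A 6-joint arm with a two-finger parallel gripper is mounted at the origin on the work surface. World frame = base frame: x ahead of the robot, y to its left, z up, the work surface at z = 0. Lengths are in m, angles in degrees, forces in N, time in s.
With the tool pointing down it reaches from about 0.4 to 0.825 m from the base axis. Payload 7 kg.
Tool frame: the origin (TCP) lies at the very end of the fingers, on their centre line; the grasp point (between the pads) lies 19 mm behind it; z points along the fingers, y is the direction in which the jaws open and shut (so a half turn about z gives the same grasp; the last joint's range is limited). The gripper opens to 88 mm and grips with 3 to 60 N. Pads are 19 mm wide; open, the fingers measure 130 mm over their backs; the gripper's body (78 mm by 193 mm) begins 47 mm behind the grasp point.
Start: joints at [-57.004, 20.546, 0.682, 0, -70.136, -16.507], TCP at [0.192, -0.647, 0.227] pointing down, gripper open.
Joint ranges: [-176.03, 176.03], [-82.01, 121.73], [-58.28, 71.71], [-173.87, 95.51], [-174.79, -0.11], [-173.66, 173.66]. Speed limits (degrees/s): [136.94, 136.94, 172.46, 180, 180, 180].

## Interface

Orientations are given as [roll, pitch, yaw] about the fixed x, y, z axes, in that order (R = Rz(yaw) Ry(pitch) Rx(roll)).
In Python, from plant import ctrl gives the robot as it stands.
- The arm moves only by the tool move_arm, never from a script. Its argument "increments" is a list of rows, each a list of 2 entries, a list of its own where there are three numbers: the shift along the world's x, y, z in mm, then the turn about the world's z in rad. A call has exactly 8 rows; each row shifts and turns the pose as measured when the row begins; what a row does not reach is not made up. A row lasts 1/10 s, in which the tool goes at most 50 mm and 8.59 degrees, less where a joint would pass 70% of its speed; a pose out of reach is approached as far as the arm can. A call with a gripper value outside its range is refused whole. "jaw" is the gripper command: -1 is shut, 1 is fully open, values between are in proportion, set as the call begins (left out, the last holds). The fingers move at their own pace and stop on an object; the grip force is fixed at half the most. Time passes only in rows, so rows that do not move let the fingers close, or fill a call up. It gives the time, the measured TCP pose, the force and the opening at its end, in the units of the state.
- ctrl.get_obs(): the state, without advancing time (a new reading comes with each control period).
- ctrl.snapshot(name): name is "scene" or "top" or "wrist"; returns a dict with "color" (384x512x3 uint8, red, green, blue), "fx", "fy", "cx", "cy" (pixels), "R" (3x3) and "t" (3): a world point X has camera coordinates R X + t. Camera axes: x right, y down, z forward; pixel columns grow to the right and rows downward; lengths in m; the calibration is good to about 2 mm. The wrist camera is an equidistant fisheye: a pixel r from the principal point sees the ray r / f radians off the axis. A picture is of the moment at which its call begins. There is no depth.
- ctrl.close_job(): hands the job in, once; it reports no verdict.
The state is a dict: "clock": time; "joint_pos": joint angles; "qvel": joint speeds; "tau": joint torques, N m; "tool_pos": TCP position; "orientation": TCP orientation; "force": force on the tool from outside, world axes, zero at the start; "moment": the same for the moment, N m; "opening": finger opening in m.
Only numpy, scipy, OpenCV 4.12 (cv2) and the standard library are available. Lean on these libraries where they do the work, as an engineer would, in place of code of your own. Each camera call takes 0.05 s, during which the arm holds its last target.

## Task

Drive the copper scoop under the stack of cane-sugar bars in the tray and lift out a heaped measure, then draw the scoop out sideways beneath the tray's leveller blade, touching it only lightly, so that the excess bars drop back into the tray and exactly three lie in one layer in the scoop. Then set the scoop down gently, upright, in the middle of the round slate board and let go. Never touch the bars with the gripper, and leave the grinder, the jar and the mortar alone.

Things in the scene. Friction and masses are not known exactly. Their poses are not given: they have to be found in the camera images.
- scoop_mid (a point): Middle of the loose copper measuring scoop (0.2 kg), 10.5 mm above its flat underside; x forward to the open front, y left, z up. Inside 82 (x) by 96 mm (y), floor 2.5 mm thick; side and back walls 16 mm high from the underside, outside 101 mm wide, back at x = -43. Three bars side by side fill it: their tops stand 18.5 mm above the underside; a bar lying on them reaches from 18.5 to 34.5 mm
- scoop_lip (a point): Middle of the scoop's front edge, on the underside, 51 mm ahead of scoop_mid (same axes). There is no front wall: from x = +41 mm the 2.5 mm floor slopes down to this thin edge (1 mm), which slides under the bars
- scoop_grip (a point): Where to hold the scoop: on the axis of its upright square wooden handle (20 by 20 mm, faces along the scoop's x and y, from 13 to 128 mm above the underside), 100 mm above the underside and 60 mm behind scoop_mid. Same axes
- bar1_mid (a point): Loose bar of hard pressed cane sugar, plain brown, 74 mm long (its y), 26 mm wide (x) and 16 mm high (z), long edges rounded by 5.5 mm, about 30 g, slippery. The point is its centre. At the start it lies in the bottom layer of the stack (three side by side, parallel to the tray's far wall and next to it)
- bar2_mid (a point): Loose bar of hard pressed cane sugar, plain brown, 74 mm long (its y), 26 mm wide (x) and 16 mm high (z), long edges rounded by 5.5 mm, about 30 g, slippery. The point is its centre. At the start it lies in the bottom layer of the stack (three side by side, parallel to the tray's far wall and next to it)
- bar3_mid (a point): Loose bar of hard pressed cane sugar, plain brown, 74 mm long (its y), 26 mm wide (x) and 16 mm high (z), long edges rounded by 5.5 mm, about 30 g, slippery. The point is its centre. At the start it lies in the bottom layer of the stack (three side by side, parallel to the tray's far wall and next to it)
- bar4_mid (a point): Loose bar of hard pressed cane sugar, plain brown, 74 mm long (its y), 26 mm wide (x) and 16 mm high (z), long edges rounded by 5.5 mm, about 30 g, slippery. The point is its centre. At the start it lies in the top layer of the stack, across two bars of the bottom layer
- bar5_mid (a point): Loose bar of hard pressed cane sugar, plain brown, 74 mm long (its y), 26 mm wide (x) and 16 mm high (z), long edges rounded by 5.5 mm, about 30 g, slippery. The point is its centre. At the start it lies in the top layer of the stack, across two bars of the bottom layer
- tray_floor (a point): Fixed wooden stock tray; the point is the middle of its inner floor, 5 mm above the shelf. x to the far wall, y left, z up. Floor from x = -92 to +113 and y = -60 to +60 mm, near side (-x) open. Side walls end 31 mm above the floor, 4 mm thick. The far wall (inner face x = +88 mm, up to 60 mm) hangs 6 mm above the floor: it stops the bars and the side walls of the scoop, while the lip slips under it
- blade_tip (a point): Lower corner at the free end of the leveller, a level steel blade 4 mm thick just inside the tray's left side wall (tray axes; 25 mm nearer, 57 mm left and 65 mm above tray_floor). It runs from here 140 mm in +x to a post behind the far wall and is 26 mm high. A heaped scoop moved sideways (+y) under it, underside 23 mm below the edge, handle passing in front of the free end, loses what stands too high
- board_top (a point): Fixed round slate board, 180 mm across, 12 mm thick; the point is the middle of its top
- grinder: White ceramic spice grinder, 92 mm across, 160 mm high plus crank, with a small cam lever; origin at the middle of its foot. Bystander
- jar: Smoked glass jar, 80 mm across, 130 mm high; origin at the middle of its foot. Bystander
- mortar: Pale soapstone mortar, 116 mm across, 75 mm high, with its pestle leaning in it up to 135 mm; origin at the middle of its foot. Bystander
Mind the look-alikes: they are no part of the job. There is more than one size of the part that bears scoop_mid; the job needs the larger. What is shaped like the part that bears bar4_mid but blue is not meant.

How it is judged (in metres and radians):
On the way, in this order (a step that is already met when the one before it is completed fails the run):
1. the scoop is lifted off the tray floor with a heap: at least one bar lies on top of others in it (height (world z) of scoop_mid above 0.03 m and ((z of bar1_mid in the frame of scoop_mid above 0.01 m and distance between bar1_mid and scoop_mid below 0.06 m) or (z of bar2_mid in the frame of scoop_mid above 0.01 m and distance between bar2_mid and scoop_mid below 0.06 m) or (z of bar3_mid in the frame of scoop_mid above 0.01 m and distance between bar3_mid and scoop_mid below 0.06 m) or (z of bar4_mid in the frame of scoop_mid above 0.01 m and distance between bar4_mid and scoop_mid below 0.06 m) or (z of bar5_mid in the frame of scoop_mid above 0.01 m and distance between bar5_mid and scoop_mid below 0.06 m))), for 0.1 s.
2. the leveller blade pushes against an excess bar ((contact force between leveller and bar1 above 0.05 N or contact force between leveller and bar2 above 0.05 N or contact force between leveller and bar3 above 0.05 N or contact force between leveller and bar4 above 0.05 N or contact force between leveller and bar5 above 0.05 N)), for 0.02 s.
3. the lifted scoop holds three bars in one layer and none above them (height (world z) of scoop_mid above 0.03 m and (((z of bar1_mid in the frame of scoop_mid between -0.006 and 0.006 m and horizontal distance between bar1_mid and scoop_mid below 0.042 m) and (z of bar2_mid in the frame of scoop_mid between -0.006 and 0.006 m and horizontal distance between bar2_mid and scoop_mid below 0.042 m) and (z of bar3_mid in the frame of scoop_mid between -0.006 and 0.006 m and horizontal distance between bar3_mid and scoop_mid below 0.042 m)) or ((z of bar1_mid in the frame of scoop_mid between -0.006 and 0.006 m and horizontal distance between bar1_mid and scoop_mid below 0.042 m) and (z of bar2_mid in the frame of scoop_mid between -0.006 and 0.006 m and horizontal distance between bar2_mid and scoop_mid below 0.042 m) and (z of bar4_mid in the frame of scoop_mid between -0.006 and 0.006 m and horizontal distance between bar4_mid and scoop_mid below 0.042 m)) or ((z of bar1_mid in the frame of scoop_mid between -0.006 and 0.006 m and horizontal distance between bar1_mid and scoop_mid below 0.042 m) and (z of bar2_mid in the frame of scoop_mid between -0.006 and 0.006 m and horizontal distance between bar2_mid and scoop_mid below 0.042 m) and (z of bar5_mid in the frame of scoop_mid between -0.006 and 0.006 m and horizontal distance between bar5_mid and scoop_mid below 0.042 m)) or ((z of bar1_mid in the frame of scoop_mid between -0.006 and 0.006 m and horizontal distance between bar1_mid and scoop_mid below 0.042 m) and (z of bar3_mid in the frame of scoop_mid between -0.006 and 0.006 m and horizontal distance between bar3_mid and scoop_mid below 0.042 m) and (z of bar4_mid in the frame of scoop_mid between -0.006 and 0.006 m and horizontal distance between bar4_mid and scoop_mid below 0.042 m)) or ((z of bar1_mid in the frame of scoop_mid between -0.006 and 0.006 m and horizontal distance between bar1_mid and scoop_mid below 0.042 m) and (z of bar3_mid in the frame of scoop_mid between -0.006 and 0.006 m and horizontal distance between bar3_mid and scoop_mid below 0.042 m) and (z of bar5_mid in the frame of scoop_mid between -0.006 and 0.006 m and horizontal distance between bar5_mid and scoop_mid below 0.042 m)) or ((z of bar1_mid in the frame of scoop_mid between -0.006 and 0.006 m and horizontal distance between bar1_mid and scoop_mid below 0.042 m) and (z of bar4_mid in the frame of scoop_mid between -0.006 and 0.006 m and horizontal distance between bar4_mid and scoop_mid below 0.042 m) and (z of bar5_mid in the frame of scoop_mid between -0.006 and 0.006 m and horizontal distance between bar5_mid and scoop_mid below 0.042 m)) or ((z of bar2_mid in the frame of scoop_mid between -0.006 and 0.006 m and horizontal distance between bar2_mid and scoop_mid below 0.042 m) and (z of bar3_mid in the frame of scoop_mid between -0.006 and 0.006 m and horizontal distance between bar3_mid and scoop_mid below 0.042 m) and (z of bar4_mid in the frame of scoop_mid between -0.006 and 0.006 m and horizontal distance between bar4_mid and scoop_mid below 0.042 m)) or ((z of bar2_mid in the frame of scoop_mid between -0.006 and 0.006 m and horizontal distance between bar2_mid and scoop_mid below 0.042 m) and (z of bar3_mid in the frame of scoop_mid between -0.006 and 0.006 m and horizontal distance between bar3_mid and scoop_mid below 0.042 m) and (z of bar5_mid in the frame of scoop_mid between -0.006 and 0.006 m and horizontal distance between bar5_mid and scoop_mid below 0.042 m)) or ((z of bar2_mid in the frame of scoop_mid between -0.006 and 0.006 m and horizontal distance between bar2_mid and scoop_mid below 0.042 m) and (z of bar4_mid in the frame of scoop_mid between -0.006 and 0.006 m and horizontal distance between bar4_mid and scoop_mid below 0.042 m) and (z of bar5_mid in the frame of scoop_mid between -0.006 and 0.006 m and horizontal distance between bar5_mid and scoop_mid below 0.042 m)) or ((z of bar3_mid in the frame of scoop_mid between -0.006 and 0.006 m and horizontal distance between bar3_mid and scoop_mid below 0.042 m) and (z of bar4_mid in the frame of scoop_mid between -0.006 and 0.006 m and horizontal distance between bar4_mid and scoop_mid below 0.042 m) and (z of bar5_mid in the frame of scoop_mid between -0.006 and 0.006 m and horizontal distance between bar5_mid and scoop_mid below 0.042 m))) and not (z of bar1_mid in the frame of scoop_mid above 0.01 m and distance between bar1_mid and scoop_mid below 0.06 m) and not (z of bar2_mid in the frame of scoop_mid above 0.01 m and distance between bar2_mid and scoop_mid below 0.06 m) and not (z of bar3_mid in the frame of scoop_mid above 0.01 m and distance between bar3_mid and scoop_mid below 0.06 m) and not (z of bar4_mid in the frame of scoop_mid above 0.01 m and distance between bar4_mid and scoop_mid below 0.06 m) and not (z of bar5_mid in the frame of scoop_mid above 0.01 m and distance between bar5_mid and scoop_mid below 0.06 m)), for 0.2 s.
At the end, for the whole second after the job is handed in: Scoop upright (0.08 rad), at rest and released on the board, its middle within 30 mm of the board's; three bars at rest in one layer in it (centres within 42 mm of its middle, 6 mm of layer height); the other two at rest inside the tray, centres under 45 mm above the shelf ((((z of bar1_mid in the frame of scoop_mid between -0.006 and 0.006 m and horizontal distance between bar1_mid and scoop_mid below 0.042 m) and (z of bar2_mid in the frame of scoop_mid between -0.006 and 0.006 m and horizontal distance between bar2_mid and scoop_mid below 0.042 m) and (z of bar3_mid in the frame of scoop_mid between -0.006 and 0.006 m and horizontal distance between bar3_mid and scoop_mid below 0.042 m)) or ((z of bar1_mid in the frame of scoop_mid between -0.006 and 0.006 m and horizontal distance between bar1_mid and scoop_mid below 0.042 m) and (z of bar2_mid in the frame of scoop_mid between -0.006 and 0.006 m and horizontal distance between bar2_mid and scoop_mid below 0.042 m) and (z of bar4_mid in the frame of scoop_mid between -0.006 and 0.006 m and horizontal distance between bar4_mid and scoop_mid below 0.042 m)) or ((z of bar1_mid in the frame of scoop_mid between -0.006 and 0.006 m and horizontal distance between bar1_mid and scoop_mid below 0.042 m) and (z of bar2_mid in the frame of scoop_mid between -0.006 and 0.006 m and horizontal distance between bar2_mid and scoop_mid below 0.042 m) and (z of bar5_mid in the frame of scoop_mid between -0.006 and 0.006 m and horizontal distance between bar5_mid and scoop_mid below 0.042 m)) or ((z of bar1_mid in the frame of scoop_mid between -0.006 and 0.006 m and horizontal distance between bar1_mid and scoop_mid below 0.042 m) and (z of bar3_mid in the frame of scoop_mid between -0.006 and 0.006 m and horizontal distance between bar3_mid and scoop_mid below 0.042 m) and (z of bar4_mid in the frame of scoop_mid between -0.006 and 0.006 m and horizontal distance between bar4_mid and scoop_mid below 0.042 m)) or ((z of bar1_mid in the frame of scoop_mid between -0.006 and 0.006 m and horizontal distance between bar1_mid and scoop_mid below 0.042 m) and (z of bar3_mid in the frame of scoop_mid between -0.006 and 0.006 m and horizontal distance between bar3_mid and scoop_mid below 0.042 m) and (z of bar5_mid in the frame of scoop_mid between -0.006 and 0.006 m and horizontal distance between bar5_mid and scoop_mid below 0.042 m)) or ((z of bar1_mid in the frame of scoop_mid between -0.006 and 0.006 m and horizontal distance between bar1_mid and scoop_mid below 0.042 m) and (z of bar4_mid in the frame of scoop_mid between -0.006 and 0.006 m and horizontal distance between bar4_mid and scoop_mid below 0.042 m) and (z of bar5_mid in the frame of scoop_mid between -0.006 and 0.006 m and horizontal distance between bar5_mid and scoop_mid below 0.042 m)) or ((z of bar2_mid in the frame of scoop_mid between -0.006 and 0.006 m and horizontal distance between bar2_mid and scoop_mid below 0.042 m) and (z of bar3_mid in the frame of scoop_mid between -0.006 and 0.006 m and horizontal distance between bar3_mid and scoop_mid below 0.042 m) and (z of bar4_mid in the frame of scoop_mid between -0.006 and 0.006 m and horizontal distance between bar4_mid and scoop_mid below 0.042 m)) or ((z of bar2_mid in the frame of scoop_mid between -0.006 and 0.006 m and horizontal distance between bar2_mid and scoop_mid below 0.042 m) and (z of bar3_mid in the frame of scoop_mid between -0.006 and 0.006 m and horizontal distance between bar3_mid and scoop_mid below 0.042 m) and (z of bar5_mid in the frame of scoop_mid between -0.006 and 0.006 m and horizontal distance between bar5_mid and scoop_mid below 0.042 m)) or ((z of bar2_mid in the frame of scoop_mid between -0.006 and 0.006 m and horizontal distance between bar2_mid and scoop_mid below 0.042 m) and (z of bar4_mid in the frame of scoop_mid between -0.006 and 0.006 m and horizontal distance between bar4_mid and scoop_mid below 0.042 m) and (z of bar5_mid in the frame of scoop_mid between -0.006 and 0.006 m and horizontal distance between bar5_mid and scoop_mid below 0.042 m)) or ((z of bar3_mid in the frame of scoop_mid between -0.006 and 0.006 m and horizontal distance between bar3_mid and scoop_mid below 0.042 m) and (z of bar4_mid in the frame of scoop_mid between -0.006 and 0.006 m and horizontal distance between bar4_mid and scoop_mid below 0.042 m) and (z of bar5_mid in the frame of scoop_mid between -0.006 and 0.006 m and horizontal distance between bar5_mid and scoop_mid below 0.042 m))) and ((z of bar1_mid in the frame of scoop_mid between -0.006 and 0.006 m and horizontal distance between bar1_mid and scoop_mid below 0.042 m) or (x of bar1_mid in the frame of tray_floor between -0.09 and 0.1 m and y of bar1_mid in the frame of tray_floor between -0.06 and 0.06 m and height (world z) of bar1_mid below 0.045 m)) and ((z of bar2_mid in the frame of scoop_mid between -0.006 and 0.006 m and horizontal distance between bar2_mid and scoop_mid below 0.042 m) or (x of bar2_mid in the frame of tray_floor between -0.09 and 0.1 m and y of bar2_mid in the frame of tray_floor between -0.06 and 0.06 m and height (world z) of bar2_mid below 0.045 m)) and ((z of bar3_mid in the frame of scoop_mid between -0.006 and 0.006 m and horizontal distance between bar3_mid and scoop_mid below 0.042 m) or (x of bar3_mid in the frame of tray_floor between -0.09 and 0.1 m and y of bar3_mid in the frame of tray_floor between -0.06 and 0.06 m and height (world z) of bar3_mid below 0.045 m)) and ((z of bar4_mid in the frame of scoop_mid between -0.006 and 0.006 m and horizontal distance between bar4_mid and scoop_mid below 0.042 m) or (x of bar4_mid in the frame of tray_floor between -0.09 and 0.1 m and y of bar4_mid in the frame of tray_floor between -0.06 and 0.06 m and height (world z) of bar4_mid below 0.045 m)) and ((z of bar5_mid in the frame of scoop_mid between -0.006 and 0.006 m and horizontal distance between bar5_mid and scoop_mid below 0.042 m) or (x of bar5_mid in the frame of tray_floor between -0.09 and 0.1 m and y of bar5_mid in the frame of tray_floor between -0.06 and 0.06 m and height (world z) of bar5_mid below 0.045 m)) and linear speed of each of bar1, bar2, bar3, bar4, bar5, scoop below 0.02 m/s and horizontal distance between scoop_mid and board_top below 0.03 m and z of scoop_mid in the frame of board_top between 0.006 and 0.016 m and angle between scoop_mid's own z axis and vertical below 0.08 rad); the robot touches nothing.
It fails at once if anything pressed against the leveller with more than 15 N (contact force between leveller and anything else above 15 N).
It fails at once if the gripper touched a bar (contact force between the fingers and bar1 above 0.3 N or contact force between the fingers and bar2 above 0.3 N or contact force between the fingers and bar3 above 0.3 N or contact force between the fingers and bar4 above 0.3 N or contact force between the fingers and bar5 above 0.3 N).
It fails at once if the scoop was dropped or thumped onto the board (over 0.3 m/s in the last 15 mm above it, or over 100 N) (contact force between scoop and board above 100 N or (linear speed of scoop above 0.3 m/s and z of scoop_mid in the frame of board_top below 0.0255 m and horizontal distance between scoop_mid and board_top below 0.09 m)).
It fails at once if the grinder, the jar or the mortar was moved by more than 15 mm (distance of any of grinder, jar, mortar from where it was at the start of the episode above 0.015 m).
It also fails if it takes over 64 s, if anything falls off the work surface, if the arm or the gripper's body presses on something with over 40 N, if the wrist force passes 120 N, or if a joint passes its speed limit or range.

## Working session

There is one attempt and no reset: what is moved stays moved. The work goes in short steps, Python scripts to look and compute and a tool call to move; the robot and the scene stay as the last step left them, time stands still between calls to the robot, and variables do not carry over. Pictures are saved under pics/ and viewed, and the job is handed in when it is done.

Besides the shell and the picture viewer there is one more tool, called after ">>>" by a JSON object that holds its "fn" and its "kwargs". move_arm: Moves the arm, as the interface text tells. Its arguments: {"type":"object","properties":{"increments":{"type":"array","items":{"type":"array"}},"jaw":{"type":"number"}},"required":["increments"]}

```bash
ls; mkdir -p pics; cat > h.py <<'E'
import numpy as np, cv2
from plant import ctrl
def snap(n,f):
    s=ctrl.snapshot(n); cv2.imwrite('pics/'+f+'.png',cv2.cvtColor(s['color'],cv2.COLOR_RGB2BGR))
    np.savez('pics/'+f+'.npz',**{k:np.array(v) for k,v in s.items()}); return s
def load(f): return dict(np.load('pics/'+f+'.npz'))
def ray(s,u,v):
    R=np.array(s['R']);t=np.array(s['t']);d=np.array([(u-s['cx'])/s['fx'],(v-s['cy'])/s['fy'],1.])
    return -R.T@t, R.T@d
def onz(s,u,v,z):
    c,d=ray(s,u,v); return c+d*(z-c[2])/d[2]
def proj(s,X):
    p=np.array(s['R'])@np.array(X)+np.array(s['t']); return s['fx']*p[0]/p[2]+s['cx'], s['fy']*p[1]/p[2]+s['cy']
E
python3 - <<'E'
from h import *
for n in ['scene','top','wrist']:
    s=snap(n,n+'0'); print(n,s['fx'],s['cx'],s['cy'],-np.array(s['R']).T@np.array(s['t']))
print(ctrl.get_obs())
E
```

```text
pics
scene 437.93159065905047 259.33714868936744 196.4793805571548 [1.4895881  0.55596064 0.81777129]
top 354.85408747294 254.71403613731584 195.95831891087528 [ 0.52323468 -0.02221111  0.90651038]
wrist 297.3186396354542 254.90290699964103 194.73487332722922 [ 0.11248706 -0.67005284  0.38384909]
{'clock': 0.15, 'joint_pos': array([-5.70032800e+01,  2.05810666e+01,  6.45468235e-01, -1.37559806e-02,
       -7.01366682e+01, -1.65088392e+01]), 'qvel': array([ 0.05089501, -0.21789858,  0.20240796,  0.15284024, -0.05839157,
        0.05310853]), 'tau': array([-1.87296770e-03, -5.83275282e+01,  2.93288469e+01,  7.00125262e+00,
        8.75356025e-03, -1.22983024e-04]), 'tool_pos': array([ 0.19145485, -0.64688571,  0.22584858]), 'orientation': array([ 1.79927037e+02, -8.13705466e-03, -1.63516796e+02]), 'force': array([-0.21004928,  0.12014212, -0.56406959]), 'moment': array([ 0.01232032,  0.01537719, -0.01540314]), 'opening': 0.08786322647052408}
```

View pics/scene0.png

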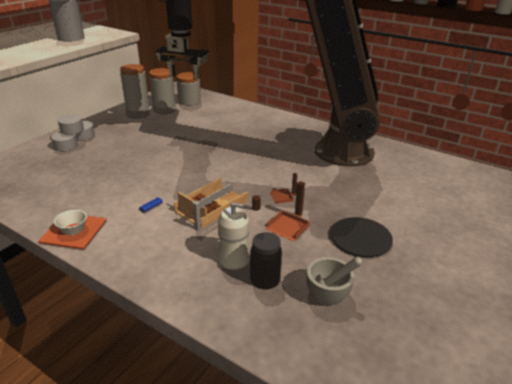

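View pics/top0.png

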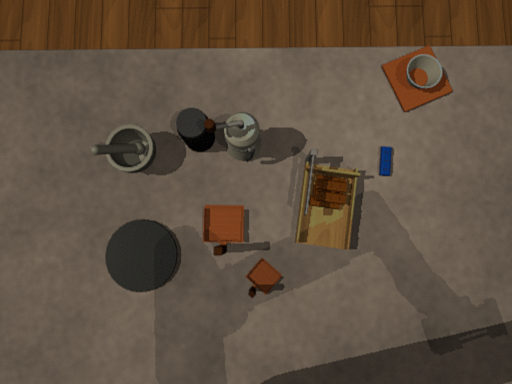

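View pics/wrist0.png

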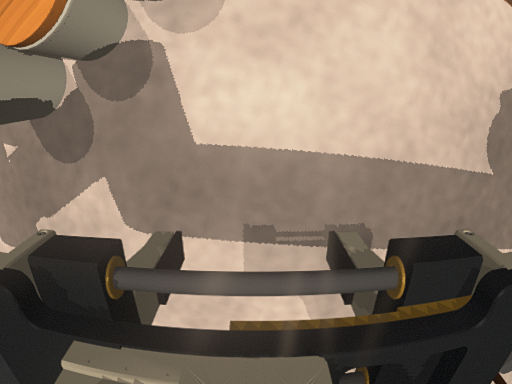

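```bash
python3 - <<'E'
import cv2
a=cv2.imread('pics/top0.png')
cv2.imwrite('pics/c1.png',cv2.resize(a[130:310,190:370],None,fx=3.3,fy=3.3,interpolation=cv2.INTER_CUBIC))
a=cv2.imread('pics/scene0.png')
cv2.imwrite('pics/c2.png',cv2.resize(a[160:260,160:320],None,fx=5,fy=5,interpolation=cv2.INTER_CUBIC))
E
```

```text
(no output)
```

View pics/c1.png

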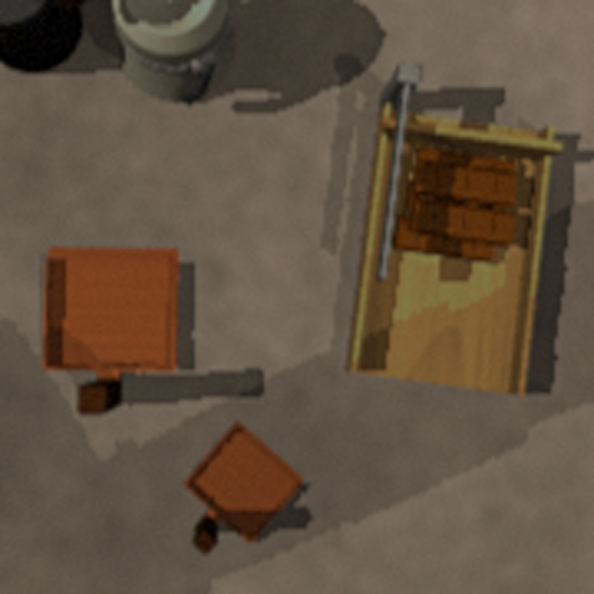

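View pics/c2.png

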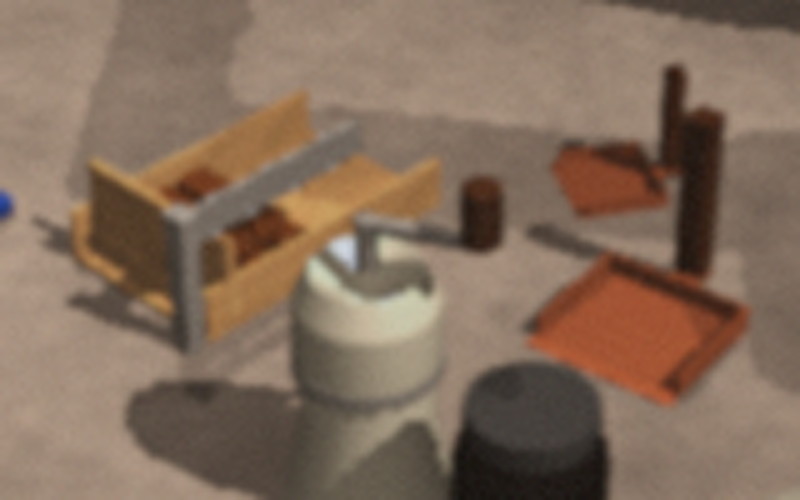

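```bash
python3 - <<'E'
import cv2
a=cv2.imread('pics/top0.png')
def crop(f,x0,y0,x1,y1,k):
    b=cv2.resize(a[y0:y1,x0:x1],None,fx=k,fy=k,interpolation=cv2.INTER_CUBIC)
    b=cv2.convertScaleAbs(b,alpha=1.6,beta=10)
    for x in range(x0,x1,10): cv2.putText(b,str(x),((x-x0)*k,8),0,.3,(255,255,255)); cv2.line(b,((x-x0)*k,0),((x-x0)*k,b.shape[0]),(90,90,90),1)
    for y in range(y0,y1,10): cv2.putText(b,str(y),(0,(y-y0)*k+4),0,.3,(255,255,255)); cv2.line(b,(0,(y-y0)*k),(b.shape[1],(y-y0)*k),(90,90,90),1)
    cv2.imwrite(f,b)
crop('pics/c3.png',290,142,370,258,5)
crop('pics/c4.png',195,195,285,305,5)
E
```

```text
(no output)
```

View pics/c3.png

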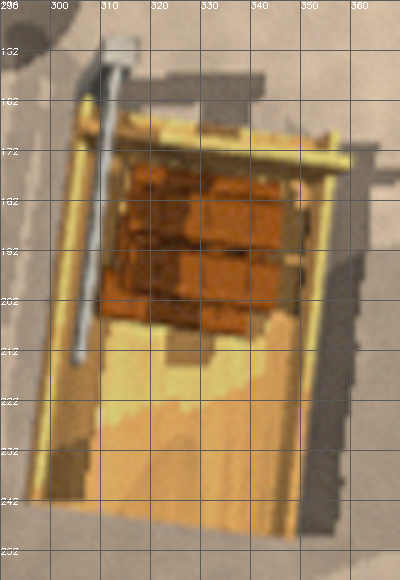

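View pics/c4.png

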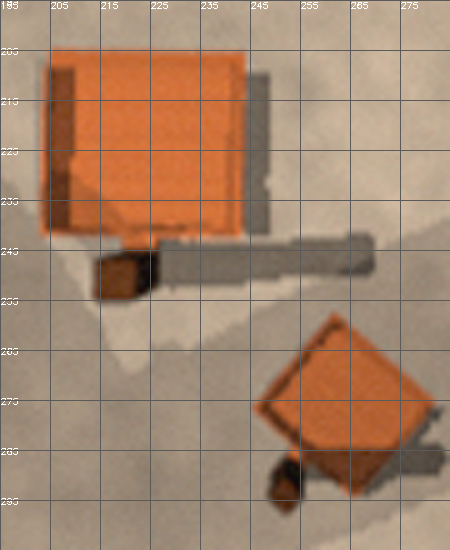

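```bash
python3 - <<'E'
from h import *
s=load('top0')
def P(n,u,v,z): p=onz(s,u,v,z); print(n,np.round(p*1000,1)); return p
# tray wall tops z=.036: 
a=P('left wall outer near',295,242,.036); b=P('left wall outer far',305,163,.036)
c=P('right wall outer near top',349,249.5,.036); d=P('right far outer',358,173,.036)
for p,q in((a,b),(c,d),(a,c)): print(np.degrees(np.arctan2(*(q-p)[[1,0]])), np.linalg.norm(q-p))
bt=P('blade near mid',304.2,214,.096); bf=P('blade far mid',314,155,.096)
q=bf-bt; print('blade',np.degrees(np.arctan2(q[1],q[0])),np.linalg.norm(q))
# scoop
f1=P('front L',204.5,205,.001);f2=P('front R',244,205,.001)
b1=P('back L',203,242,.016);b2=P('back R',244.5,242,.016)
q=f2-f1;print(np.degrees(np.arctan2(q[0],-q[1])),np.linalg.norm(q))
q=b2-b1;print(np.degrees(np.arctan2(q[0],-q[1])),np.linalg.norm(q))
print('len',f1[0]-b1[0])
P('handle top',217.5,250.5,.128)
# board
m=(cv2.cvtColor(s['color'],cv2.COLOR_RGB2HSV))
v=m[200:305,95:190,2]; mk=(v<60).astype(np.uint8)
n,l,st,ce=cv2.connectedComponentsWithStats(mk); i=1+np.argmax(st[1:,4]); print(st[i],ce[i]+[95,200])
(cx,cy),r=cv2.minEnclosingCircle(np.argwhere(l==i)[:,::-1].astype(np.float32)); print(cx+95,cy+200,r)
P('board',cx+95,cy+200,.012)
s2=load('scene0')
for p in ([.6,0,.0],): print(proj(s2,p))
E
```

```text
left wall outer near [ 504.5 -117.5   36. ]
left wall outer far [ 699.5 -146.4   36. ]
right wall outer near top [ 485.3 -248.    36. ]
right far outer [ 673.1 -277.4   36. ]
-8.450931777076686 0.1971588611903661
-8.880922814079229 0.19002069908567298
-98.34561562980804 0.13197165540660052
blade near mid [ 569.  -133.2   96. ]
blade far mid [ 706.1 -159.3   96. ]
blade -10.752447777799967 0.13949084098416756
front L [599.7 108.4   1. ]
front R [598.8   7.3   1. ]
back L [506.  109.4  16. ]
back R [505.1   6.   16. ]
-0.5035879566534811 0.10116298276425896
-0.48596238377190615 0.10335487976525187
len 0.0936700348023426
handle top [489.6  61.2 128. ]
[  11   20   75   72 4270] [142.8735363  255.34355972]
143.04145431518555 255.35772705078125 37.89186477661133
board [474.2 259.2  12. ]
(np.float64(261.41755254757925), np.float64(227.07725034520928))
```

>>> {"fn": "move_arm", "kwargs": {"increments": [[[24, 37, 6], 0.08], [[24, 37, 6], 0.08], [[24, 37, 6], 0.08], [[24, 37, 6], 0.08], [[24, 37, 6], 0.08], [[24, 37, 6], 0.08], [[24, 37, 6], 0.08], [[24, 37, 6], 0.08]], "jaw": 1}}

```text
clock: 0.95
tool_pos: [0.3837, -0.3421, 0.2697]
orientation: [179.5, -0.1, -126.0]
force: [0.3, -0.7, 0.1]
opening: 0.088
```

>>> {"fn": "move_arm", "kwargs": {"increments": [[[24, 37, 4], 0.08], [[24, 37, 4], 0.08], [[24, 37, 4], 0.08], [[24, 37, 4], 0.08], [[24, 37, 4], 0.08], [[24, 37, 4], 0.08], [[24, 37, 4], 0.08], [[0, 0, 0], 0.03]]}}

```text
clock: 1.75
tool_pos: [0.5578, -0.0664, 0.2995]
orientation: [179.6, -0.0, -90.4]
force: [-0.5, -1.1, -0.4]
opening: 0.0875
```

```bash
python3 - <<'E'
from h import *
s=snap('wrist','wrist1'); print(-np.array(s['R']).T@np.array(s['t']),s['R'])
s=snap('top','top1')
E
```

```text
[ 0.55837438 -0.14835198  0.45769427] [[-0.99994924  0.00645248  0.00773872]
 [ 0.00849315  0.95301008  0.30281951]
 [-0.00542114  0.30286986 -0.9530165 ]]
```

View pics/wrist1.png

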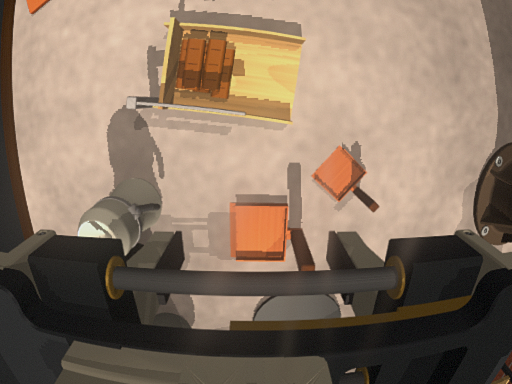

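```bash
cat >> h.py <<'E'
def fray(s,u,v):
    R=np.array(s['R']);t=np.array(s['t']);a=np.array([(u-s['cx'])/s['fx'],(v-s['cy'])/s['fy']]);th=np.hypot(*a)
    d=np.array([*(a/th*np.sin(th)),np.cos(th)]); return -R.T@t,R.T@d
def fonz(s,u,v,z):
    c,d=fray(s,u,v); return c+d*(z-c[2])/d[2]
def crop(src,f,x0,y0,x1,y1,k,al=1.3):
    a=cv2.imread('pics/'+src+'.png')
    b=cv2.resize(a[y0:y1,x0:x1],None,fx=k,fy=k,interpolation=cv2.INTER_CUBIC)
    b=cv2.convertScaleAbs(b,alpha=al,beta=5)
    for x in range(-(-x0//10)*10,x1,10): cv2.putText(b,str(x),((x-x0)*k,8),0,.3,(255,255,255)); cv2.line(b,((x-x0)*k,0),((x-x0)*k,b.shape[0]),(90,90,90),1)
    for y in range(-(-y0//10)*10,y1,10): cv2.putText(b,str(y),(0,(y-y0)*k+4),0,.3,(255,255,255)); cv2.line(b,(0,(y-y0)*k),(b.shape[1],(y-y0)*k),(90,90,90),1)
    cv2.imwrite('pics/'+f+'.png',b)
E
python3 -c "
from h import *
crop('wrist1','c5',120,5,310,130,4)
crop('wrist1','c6',220,185,330,285,6)"
```

```text
(no output)
```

View pics/c5.png

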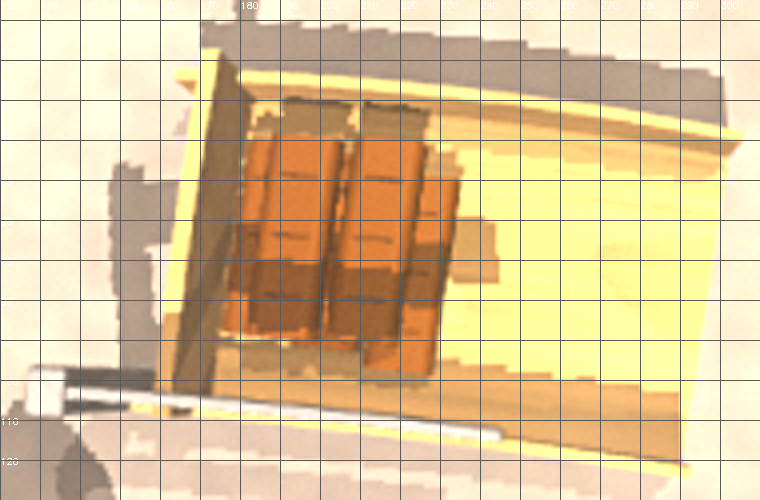

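View pics/c6.png

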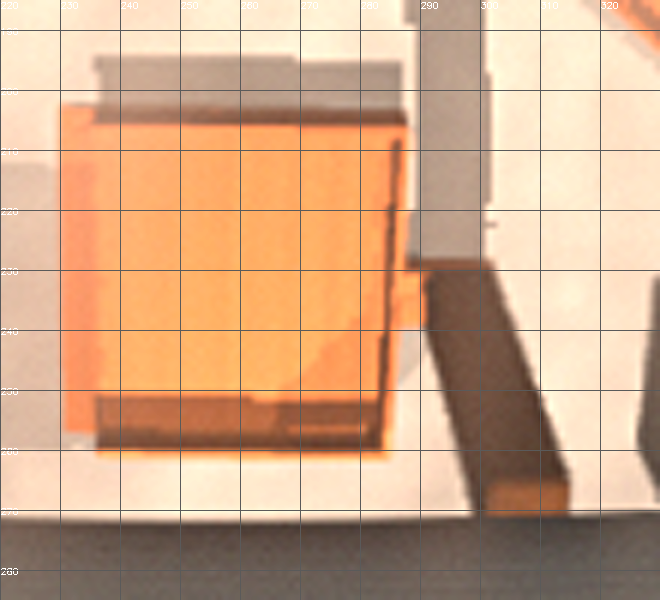

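```bash
cat > m.py <<'E'
from h import *
s=load('wrist1')
def P(n,px,py,z,x0=120,y0=5,k=4): p=fonz(s,x0+px/k,y0+py/k,z); print(n,np.round(p*1000,1)); return p
ln=P('Lwall near outer top',690,470,.036); rn=P('Rwall near outer top',742,137,.036)
rni=P('Rwall near inner top',735,155,.036)
rf=P('Rwall outer far',240,70,.036)
def ang(p,q): d=q-p; return np.degrees(np.arctan2(d[1],d[0])),np.linalg.norm(d)
print('nearedge',ang(ln,rn)); print('Rwall',ang(rn,rf))
bn=P('blade near',502,434,.096); bf=P('blade far',65,392,.096); print(ang(bn,bf))
w1=P('far wall inner top R',222,55,.065); w2=P('far wall inner top L',180,340,.065); print('wall',ang(w2,w1))
print('bars')
for n,pts in dict(A=[(360,140),(425,143),(395,338),(328,330)],B=[(283,135),(345,140),(320,330),(250,325)]).items():
    q=[fonz(s,120+a/4,5+b/4,.037) for a,b in pts]; print(n,np.round(np.mean(q,0)*1000,1),ang(q[2],q[1]),ang(q[3],q[0]))
q=P('near bar R',460,180,.017);q2=P('near bar L',432,377,.017);print(ang(q2,q))
print('scoop')
sc=dict(x0=220,y0=185,k=6)
a=P('front R',62,103,.001,**sc);b=P('front L',66,433,.001,**sc);print(ang(b,a))
c=P('back R',406,122,.016,**sc);d=P('back L',388,458,.016,**sc);print(ang(d,c))
P('handle top',528,497,.128,**sc); P('handle foot R?',430,262,.013,**sc)
E
python3 m.py
```

```text
Lwall near outer top [ 502.  -121.2   36. ]
Rwall near outer top [ 483.6 -242.4   36. ]
Rwall near inner top [ 486.2 -235.5   36. ]
Rwall outer far [ 660.5 -271.6   36. ]
nearedge (np.float64(-98.66192260090041), np.float64(0.12256767337409126))
Rwall (np.float64(-9.375395585521579), np.float64(0.17935361804812475))
blade near [ 567. -136.   96.]
blade far [ 704.8 -155.8   96. ]
(np.float64(-8.178482347808945), np.float64(0.13921391487412627))
far wall inner top R [ 659.8 -269.2   65. ]
far wall inner top L [ 674.8 -170.9   65. ]
wall (np.float64(-98.67929072700684), np.float64(0.09953382068809034))
bars
A [ 611.4 -205.4   37. ] (np.float64(-98.9730538587373), np.float64(0.07099531349294214)) (np.float64(-99.88568532019202), np.float64(0.06953185111661199))
B [ 638.9 -208.8   37. ] (np.float64(-97.86880455219043), np.float64(0.06932926588067427)) (np.float64(-100.3497310969724), np.float64(0.07002664550434491))
near bar R [ 583.3 -228.6   17. ]
near bar L [ 594.2 -154.9   17. ]
(np.float64(-98.42326423851013), np.float64(0.07449210901569783))
scoop
front R [595.8   9.1   1. ]
front L [598.5 111.5   1. ]
(np.float64(-91.5001725639117), np.float64(0.10245982607697154))
back R [504.   10.1  16. ]
back L [505.5 112.5  16. ]
(np.float64(-90.83725703405965), np.float64(0.1023571436653857))
handle top [487.7  57.4 128. ]
handle foot R? [495.7  52.1  13. ]
```

>>> {"fn": "move_arm", "kwargs": {"increments": [[[-10, 18, -18], 0], [[-10, 18, -18], 0], [[-10, 18, -18], 0], [[-10, 18, -18], 0], [[-10, 18, -18], 0], [[-10, 18, -18], 0], [[-10, 18, -18], 0], [[0, 0, 0], 0]]}}

```text
clock: 2.65
tool_pos: [0.4793, 0.0531, 0.1689]
orientation: [179.5, -0.1, -91.8]
force: [-0.4, -1.1, 0.1]
opening: 0.0876
```

>>> {"fn": "move_arm", "kwargs": {"increments": [[[9, 5, 0], 0.019], [[0, 0, -15], 0], [[0, 0, -20], 0], [[0, 0, -20], 0], [[0, 0, -20], 0], [[0, 0, -8], 0], [[0, 0, 0], 0], [[0, 0, 0], 0]]}}

```text
clock: 3.45
tool_pos: [0.498, 0.0552, 0.0895]
orientation: [-179.8, 0.0, -90.9]
force: [0.9, 0.1, 0.5]
opening: 0.0877
```

```bash
python3 - <<'E'
from h import *
snap('wrist','wrist2');o=ctrl.get_obs();print(o['tool_pos'],o['orientation'],o['force'])
E
```

```text
[0.49809315 0.05529866 0.08963462] [-1.79791074e+02  6.04298840e-02 -9.08638744e+01] [ 0.09005868 -0.48396569 -0.32459141]
```

View pics/wrist2.png

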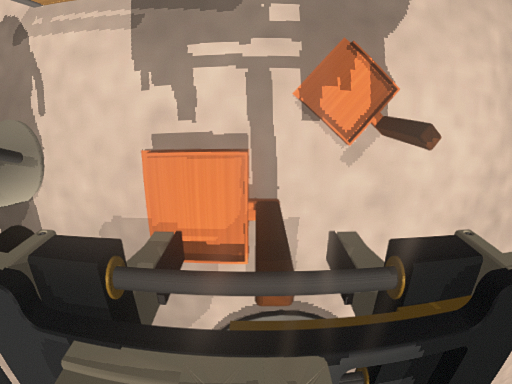

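>>> {"fn": "move_arm", "kwargs": {"increments": [[[-5, 2, -4], 0], [[-4, 1, -4], 0], [[0, 0, 0], 0], [[0, 0, 0], 0], [[0, 0, 0], 0], [[0, 0, 0], 0], [[0, 0, 0], 0], [[0, 0, 0], 0]]}}

```text
clock: 4.3
tool_pos: [0.4898, 0.0595, 0.0838]
orientation: [-179.5, 0.2, -90.8]
force: [-0.7, 0.1, -0.4]
opening: 0.0877
```

>>> {"fn": "move_arm", "kwargs": {"increments": [[[-1, 0, -3], 0], [[0, 0, 0], 0], [[0, 0, 0], 0], [[0, 0, 0], 0], [[0, 0, 0], 0], [[0, 0, 0], 0], [[0, 0, 0], 0], [[0, 0, 0], 0]], "jaw": -1}}

```text
clock: 5.1
tool_pos: [0.4888, 0.0594, 0.0804]
orientation: [-179.5, 0.2, -90.8]
force: [-0.6, 0.6, 0.1]
opening: 0.0295
```

>>> {"fn": "move_arm", "kwargs": {"increments": [[[0, 0, 0], 0], [[0, 0, 0], 0], [[0, 0, 0], 0], [[0, 0, 0], 0], [[0, 0, 0], 0], [[0, 0, 0], 0], [[0, 0, 0], 0], [[0, 0, 0], 0]]}}

```text
clock: 5.9
tool_pos: [0.4886, 0.0593, 0.0803]
orientation: [-179.6, 0.2, -90.8]
force: [-0.5, 0.6, -0.2]
opening: 0.0201
```

>>> {"fn": "move_arm", "kwargs": {"increments": [[[0, 0, 5], 0], [[0, 0, 10], 0], [[0, 0, 20], 0], [[0, 0, 25], 0], [[0, 0, 25], 0], [[-5, -10, 25], -0.02], [[-5, -20, 10], -0.02], [[-5, -25, 0], -0.02]]}}

```text
clock: 6.7
tool_pos: [0.4711, 0.0036, 0.208]
orientation: [-179.7, 0.1, -94.2]
force: [0.3, -0.3, -2.6]
opening: 0.0196
```

>>> {"fn": "move_arm", "kwargs": {"increments": [[[-4, -25, 0], -0.015], [[-4, -25, 0], -0.015], [[-4, -25, 0], -0.015], [[-4, -25, 0], -0.015], [[-4, -25, 0], -0.015], [[-4, -20, 0], 0], [[-2, -10, 0], 0], [[0, 0, 0], 0]]}}

```text
clock: 7.5
tool_pos: [0.4405, -0.159, 0.2145]
orientation: [-179.5, 0.3, -98.8]
force: [0.3, 0.1, -1.9]
opening: 0.0196
```

```bash
python3 - <<'E'
from h import *
snap('wrist','wrist3');snap('top','top3');o=ctrl.get_obs();print(o['tool_pos'],o['orientation'],o['force'])
E
```

```text
[ 0.44090835 -0.15800049  0.21442985] [-179.47935266    0.27480038  -98.75002906] [-0.04026068 -0.36882568 -1.93794077]
```

View pics/wrist3.png

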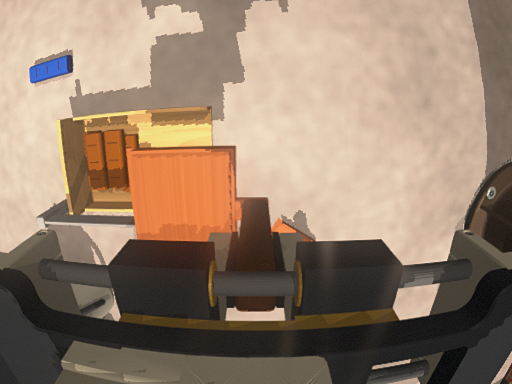

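View pics/top3.png

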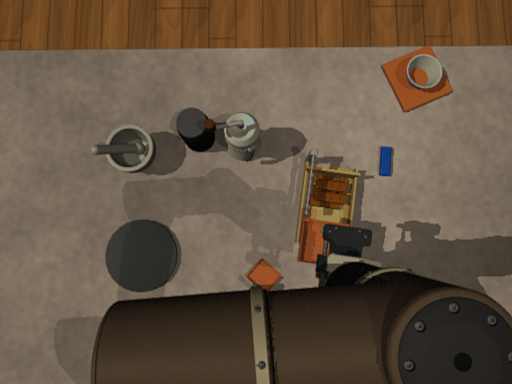

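>>> {"fn": "move_arm", "kwargs": {"increments": [[[2, -9, 0], 0], [[2, -9, 0], 0], [[0, 0, -15], 0], [[0, 0, -25], 0], [[0, 0, -25], 0], [[0, 0, -20], 0], [[0, 0, -10], 0], [[0, 0, 0], 0]]}}

```text
clock: 8.4
tool_pos: [0.4487, -0.1764, 0.1178]
orientation: [-179.3, 0.3, -98.4]
force: [-0.5, -0.6, -2.7]
opening: 0.0199
```

```bash
python3 - <<'E'
from h import *
s=snap('wrist','wrist4');o=ctrl.get_obs();print(o['tool_pos'],o['orientation'],o['force'])
crop('wrist4','c7',0,60,260,250,3,1.2)
E
```

```text
[ 0.44912384 -0.17649676  0.11851417] [-179.21954413    0.25817442  -98.40056781] [ 0.8487539   0.13745831 -1.9114039 ]
```

View pics/c7.png

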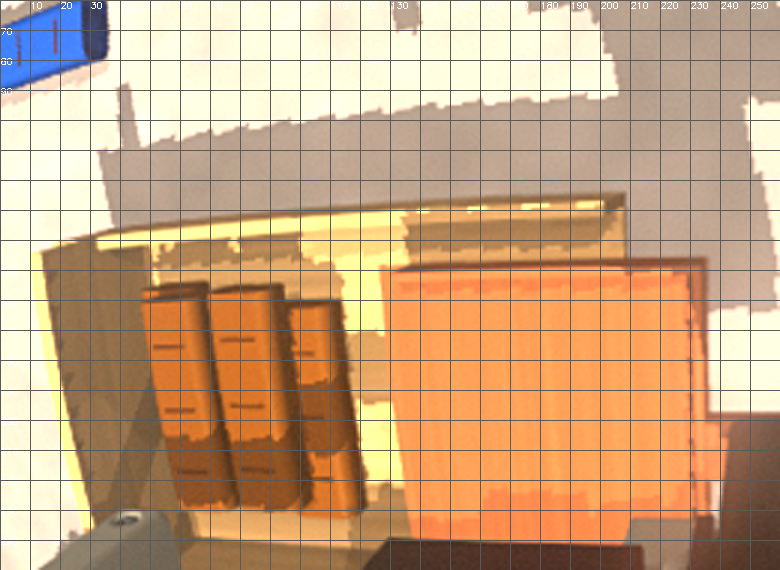

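```bash
cat > m2.py <<'E'
from h import *
s=load('wrist4')
O=np.array([584,-195.7]);yw=np.radians(-8.7);c,sn=np.cos(yw),np.sin(yw)
def T(p): d=p[:2]*1000-O; return np.round([c*d[0]+sn*d[1],-sn*d[0]+c*d[1]],1)
def P(n,px,py,z,k=3,x0=0,y0=60):
    p=fonz(s,x0+px/k,y0+py/k,z); print(n,np.round(p*1000,1),'tray',T(p)); return p
P('lip R',380,267,.0395);P('back R top outer',706,259,.054)
a=P('lip mid edge',397,410,.0395)
P('Rwall near outer',626,194,.036);P('Rwall near inner',604,208,.036)
P('far wall R top inner',40,255,.065);P('far wall inner low',86,500,.065)
P('near bar R',340,302,.019);P('near bar L',366,514,.019)
P('topA R',283,288,.035);P('topA L',308,508,.035)
P('topB R',148,298,.035);P('topB L',180,508,.035)
P('blue',0,0,0)
E
python3 m2.py
```

```text
lip R [ 551.2 -239.4   39.5] tray [-25.8 -48.1]
back R top outer [ 456.5 -227.5   54. ] tray [-121.2  -50.7]
lip mid edge [ 556.9 -196.8   39.5] tray [-26.6  -5.1]
Rwall near outer [ 476.9 -246.    36. ] tray [-98.3 -65.9]
Rwall near inner [ 483.5 -243.3   36. ] tray [-92.1 -62.2]
far wall R top inner [ 661.3 -270.9   65. ] tray [ 87.8 -62.6]
far wall inner low [ 673.8 -190.2   65. ] tray [87.9 19. ]
near bar R [ 578.4 -229.5   19. ] tray [ -0.4 -34.3]
near bar L [ 590.7 -156.8   19. ] tray [ 0.7 39.5]
topA R [ 588.5 -239.3   35. ] tray [ 11.  -42.4]
topA L [ 602.5 -167.5   35. ] tray [14.  30.7]
topB R [ 644.4 -246.9   35. ] tray [ 67.5 -41.5]
topB L [ 658.9 -172.9   35. ] tray [70.6 33.9]
blue [ 732.4 -385.     0. ] tray [ 175.3 -164.7]
```

>>> {"fn": "move_arm", "kwargs": {"increments": [[[0, 0, -10], 0], [[4, -1, -10], 0], [[4, -1, -6], 0], [[4, -1, -3], 0], [[3, 0, -2], 0], [[0, 0, 0], 0], [[0, 0, 0], 0], [[0, 0, 0], 0]]}}

```text
clock: 9.25
tool_pos: [0.4686, -0.18, 0.0878]
orientation: [-178.9, 0.3, -98.3]
force: [-0.2, 0.3, -3.0]
opening: 0.0197
```

>>> {"fn": "move_arm", "kwargs": {"increments": [[[0, 0, 12], 0], [[0, 0, 12], 0], [[0, 0, 12], 0], [[0, 0, 12], 0], [[0, 0, 0], 0], [[0, 0, 0], 0], [[0, 0, 0], 0], [[0, 0, 0], 0]]}}

```text
clock: 10.05
tool_pos: [0.4681, -0.18, 0.142]
orientation: [-178.7, 0.3, -98.3]
force: [0.2, -0.5, -3.4]
opening: 0.02
```

```bash
python3 - <<'E'
from h import *
o=ctrl.get_obs();print(o)
E
```

```text
{'clock': 10.05, 'joint_pos': array([  1.39634529,   7.79607666, -28.53415595,  -0.08072891,
       -52.36128607,  -9.66939244]), 'qvel': array([-0.02137822,  0.08801455, -0.28399569, -0.11191222,  0.10625417,
        0.04034044]), 'tau': array([ 6.93376787e-03, -3.81633461e+01,  2.65559381e+01,  6.46960035e+00,
        2.43969150e-01,  2.42611852e-03]), 'tool_pos': array([ 0.46808784, -0.18002492,  0.14202518]), 'orientation': array([-178.72104934,    0.28386604,  -98.31844837]), 'force': array([ 0.1655684 , -0.47914179, -3.38400048]), 'moment': array([-0.05519669,  0.27523567, -0.010326  ]), 'opening': 0.020018998173348256}
```

>>> {"fn": "move_arm", "kwargs": {"increments": [[[-15, 2, 0], 0], [[-15, 2, 0], 0], [[0, 0, 0], 0], [[0, 0, 0], 0], [[0, 0, 0], 0], [[0, 0, 0], 0], [[0, 0, 0], 0], [[0, 0, 0], 0]]}}

```text
clock: 10.85
tool_pos: [0.4367, -0.1759, 0.1403]
orientation: [-178.9, 0.2, -98.3]
force: [-0.3, -0.3, -2.7]
opening: 0.0198
```

```bash
python3 - <<'E'
from h import *
o=ctrl.get_obs();print(o['tool_pos'],o['orientation'],o['force'],o['moment'])
E
```

```text
[ 0.43665092 -0.17586153  0.14034499] [-178.87888959    0.24789707  -98.30355821] [-0.33385646 -0.27169011 -2.71932962] [0.013132   0.23714135 0.0526095 ]
```

>>> {"fn": "move_arm", "kwargs": {"increments": [[[3, 0, -5], 0], [[3, 0, -5], 0], [[3, -1, -5], 0], [[3, 0, -5], 0], [[3, -1, -5], 0], [[3, 0, -5], 0], [[3, 0, -5], 0], [[3, -1, -5], 0]]}}

```text
clock: 11.65
tool_pos: [0.4631, -0.1792, 0.0966]
orientation: [-178.9, 0.2, -98.3]
force: [0.2, -1.2, -2.4]
opening: 0.0197
```

```bash
python3 - <<'E'
from h import *
o=ctrl.get_obs();print(o['tool_pos'],o['orientation'],o['force'],o['moment'])
E
```

```text
[ 0.46310079 -0.17915421  0.0965803 ] [-178.8932524     0.23628558  -98.2980207 ] [ 0.21620879 -1.2121629  -2.37711207] [0.06220794 0.29705795 0.02606877]
```

>>> {"fn": "move_arm", "kwargs": {"increments": [[[0, 0, -4], 0], [[0, 0, -3], 0], [[0, 0, -2], 0], [[0, 0, -2], 0], [[0, 0, -1], 0], [[0, 0, -1], 0], [[0, 0, 0], 0], [[0, 0, 0], 0]]}}

```text
clock: 12.45
tool_pos: [0.4633, -0.1793, 0.0855]
orientation: [-178.8, 0.2, -98.2]
force: [0.4, 0.0, -3.1]
opening: 0.02
```

```bash
python3 - <<'E'
from h import *
o=ctrl.get_obs();print(o['tool_pos'],o['orientation'],o['force'],o['moment'])
s=snap('wrist','wrist5');snap('scene','scene5')
crop('wrist5','c8',0,60,260,250,3,1.2);crop('scene5','c9',160,160,280,260,6,1.2)
E
```

```text
[ 0.46331734 -0.17927113  0.08549591] [-178.82229288    0.19674392  -98.21994913] [ 0.3791183   0.004545   -3.10453812] [ 0.03162669  0.28833581 -0.00363555]
```

View pics/c8.png

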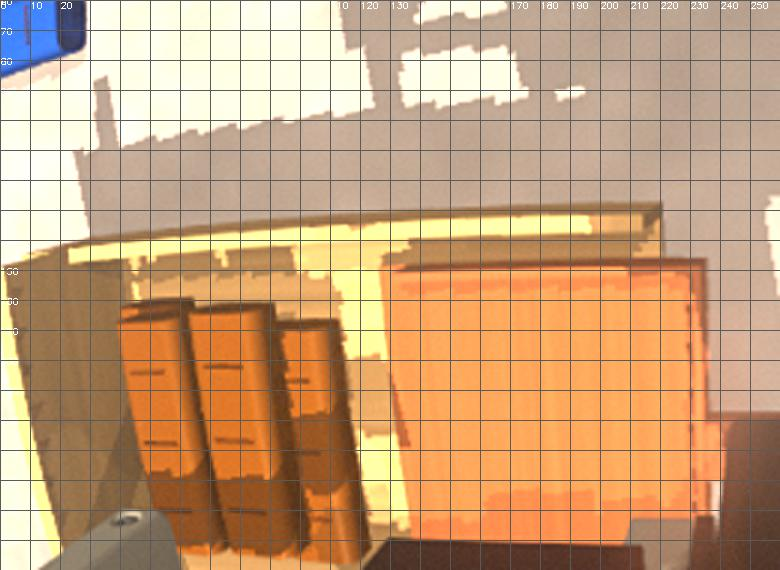

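View pics/c9.png

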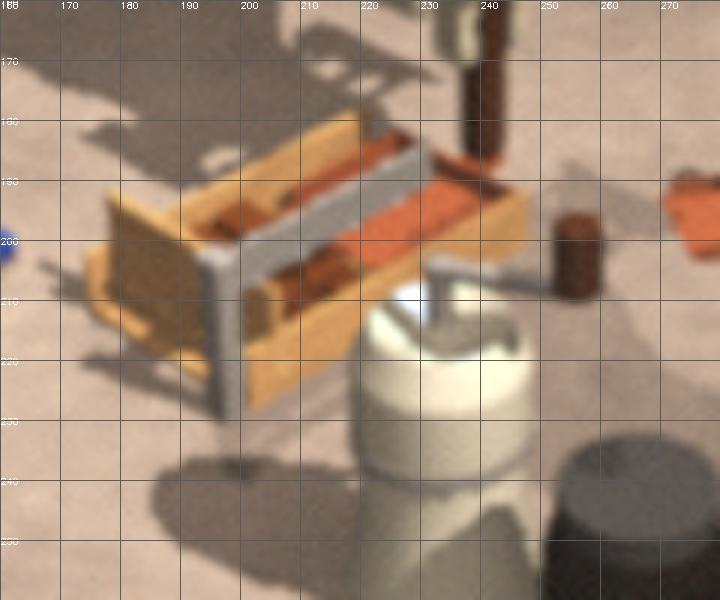

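>>> {"fn": "move_arm", "kwargs": {"increments": [[[2, 0, -1], 0], [[2, -1, -1], 0], [[3, 0, -1], 0], [[3, -1, 0], 0], [[3, 0, 0], 0], [[3, -1, 0], 0], [[3, 0, 0], 0], [[3, -1, 0], 0]]}}

```text
clock: 13.35
tool_pos: [0.4808, -0.1836, 0.0852]
orientation: [-179.5, 0.1, -98.2]
force: [-7.3, 4.3, 10.9]
opening: 0.0196
```

```bash
python3 - <<'E'
from h import *
o=ctrl.get_obs();print(o['tool_pos'],o['orientation'],o['force'],o['moment'])
s=snap('wrist','wrist6');
crop('wrist6','c8',0,60,260,250,3,1.2)
E
```

```text
[ 0.4808306  -0.18359276  0.08524241] [-1.79451209e+02  6.13576164e-02 -9.81578355e+01] [-7.28716068  4.30505655 10.91559751] [1.67439959 3.1031709  0.13058685]
```

View pics/c8.png

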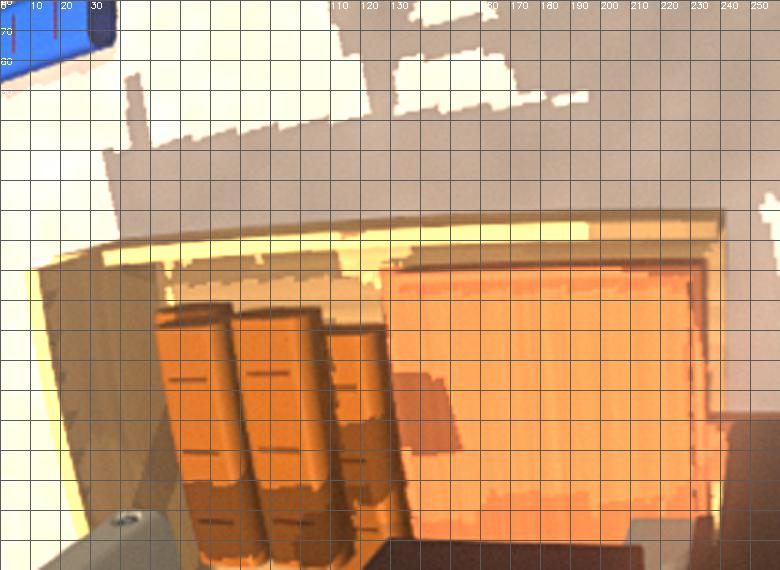

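>>> {"fn": "move_arm", "kwargs": {"increments": [[[4, -1, 0], 0], [[4, 0, 0], 0], [[4, -1, 0], 0], [[4, -1, 0], 0], [[4, 0, 0], 0], [[4, -1, 0], 0], [[4, 0, 0], 0], [[4, -1, 0], 0]]}}

```text
clock: 14.2
tool_pos: [0.5114, -0.1896, 0.0855]
orientation: [-179.9, -0.0, -98.1]
force: [-3.6, 1.7, 4.5]
opening: 0.0198
```

```bash
python3 - <<'E'
from h import *
o=ctrl.get_obs();print(o['tool_pos'],o['orientation'],o['force'],o['moment'])
s=snap('wrist','wrist7');
crop('wrist7','c8',0,60,260,250,3,1.2)
E
```

```text
[ 0.51135715 -0.18958085  0.08548615] [-1.79944003e+02 -2.30151301e-02 -9.81213759e+01] [-3.63391337  1.71048621  4.46871619] [0.88613503 1.64909011 0.24168427]
```

View pics/c8.png

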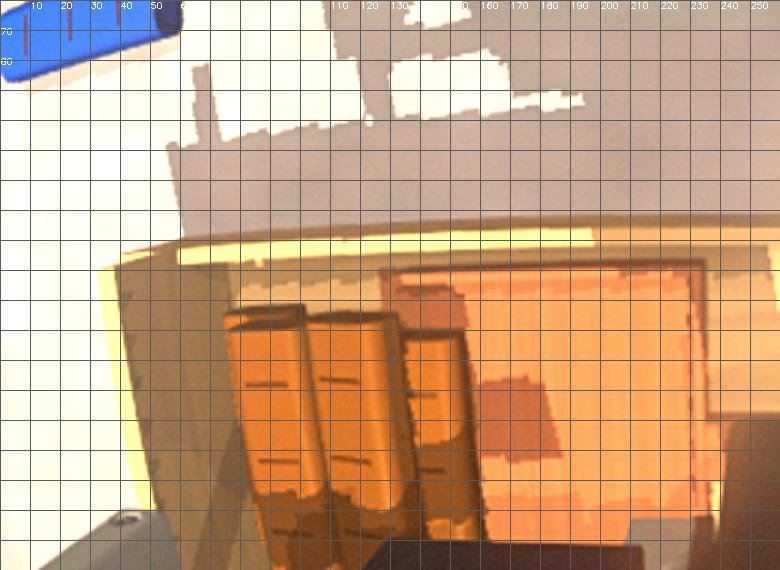

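>>> {"fn": "move_arm", "kwargs": {"increments": [[[4, 0, 0], 0], [[4, 0, 0], 0], [[4, 0, 0], 0], [[4, 0, 0], 0], [[4, -1, 0], 0], [[4, 0, 0], 0], [[4, -1, 0], 0], [[4, 0, 0], 0]]}}

```text
clock: 15.05
tool_pos: [0.5429, -0.1934, 0.0858]
orientation: [179.8, -0.1, -98.2]
force: [-6.9, -1.2, 7.6]
opening: 0.0199
```

```bash
python3 - <<'E'
from h import *
o=ctrl.get_obs();print(o['tool_pos'],o['orientation'],o['force'],o['moment'])
s=snap('wrist','wrist8');
crop('wrist8','c8',0,60,260,250,3,1.2)
E
```

```text
[ 0.54290271 -0.19343095  0.08580134] [ 1.79824935e+02 -1.23873223e-01 -9.81692747e+01] [-6.85480946 -1.16718962  7.59105297] [0.12328538 2.26960178 0.16944769]
```

View pics/c8.png

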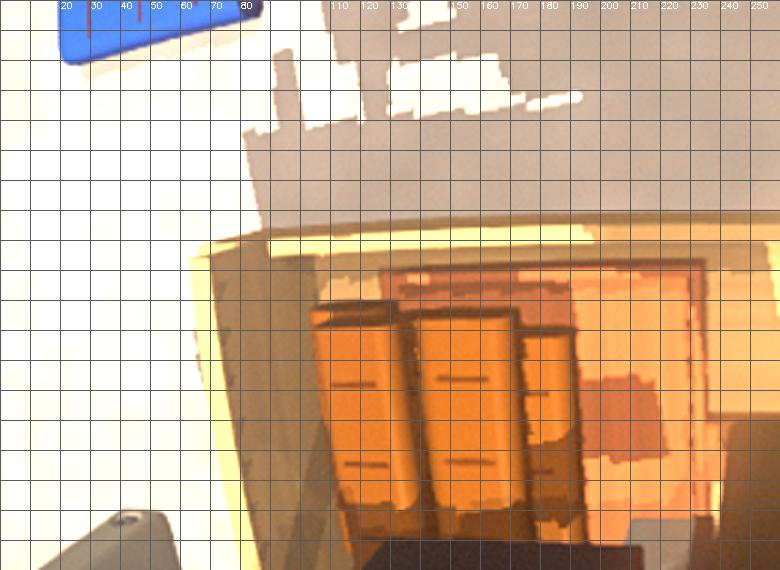

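>>> {"fn": "move_arm", "kwargs": {"increments": [[[4, 0, 0], 0], [[4, 0, 0], 0], [[4, 0, 0], 0], [[4, 0, 0], 0], [[4, -1, 0], 0], [[3, 0, 0], 0], [[2, 0, 0], 0], [[0, 0, 0], 0]]}}

```text
clock: 15.9
tool_pos: [0.5675, -0.1964, 0.0862]
orientation: [179.6, -0.2, -98.2]
force: [-4.9, 0.1, 3.9]
opening: 0.0198
```

```bash
python3 - <<'E'
from h import *
o=ctrl.get_obs();print(o['tool_pos'],o['orientation'],o['force'],o['moment'])
s=snap('wrist','wrist9');
crop('wrist9','c8',0,60,260,250,3,1.2)
E
```

```text
[ 0.56747136 -0.19639872  0.08623659] [179.60381149  -0.22613023 -98.24137017] [-4.85985769  0.1230558   3.92230109] [0.68861132 1.40193214 0.1685799 ]
```

View pics/c8.png

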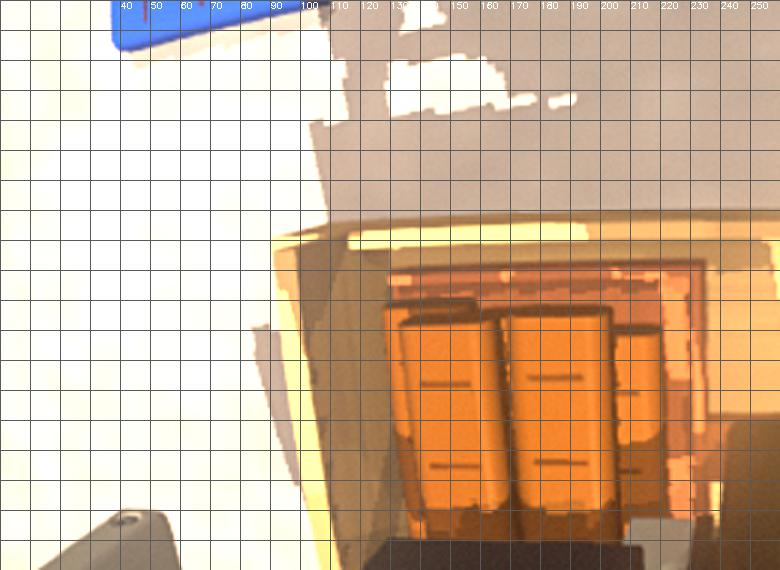

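>>> {"fn": "move_arm", "kwargs": {"increments": [[[2, 0, 0], 0], [[2, 0, 0], 0], [[2, 0, 0], 0], [[2, 0, 0], 0], [[2, 0, 0], 0], [[2, 0, 0], 0], [[0, 0, 0], 0], [[0, 0, 0], 0]]}}

```text
clock: 16.75
tool_pos: [0.5724, -0.1966, 0.0874]
orientation: [178.9, -0.3, -98.4]
force: [-3.9, 0.4, 3.2]
opening: 0.0199
```

```bash
python3 - <<'E'
from h import *
o=ctrl.get_obs();print(o['tool_pos'],o['orientation'],o['force'],o['moment'])
s=snap('wrist','wrist10');snap('scene','scene10')
crop('wrist10','c8',0,60,260,250,3,1.2);crop('scene10','c9',160,160,280,260,6,1.2)
E
```

```text
[ 0.57242685 -0.19659324  0.08742833] [178.93445776  -0.25120964 -98.38625917] [-3.90597168  0.38453931  3.19553367] [0.38502681 1.29946461 0.04477165]
```

View pics/c8.png

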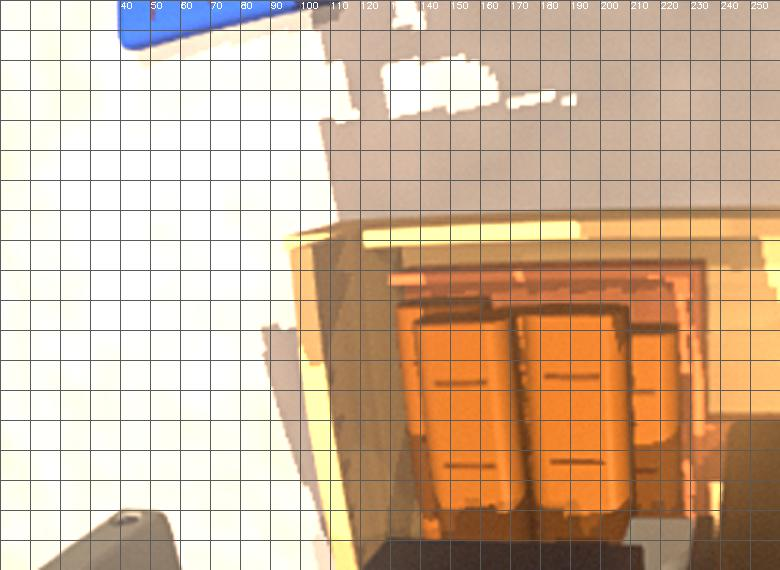

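View pics/c9.png

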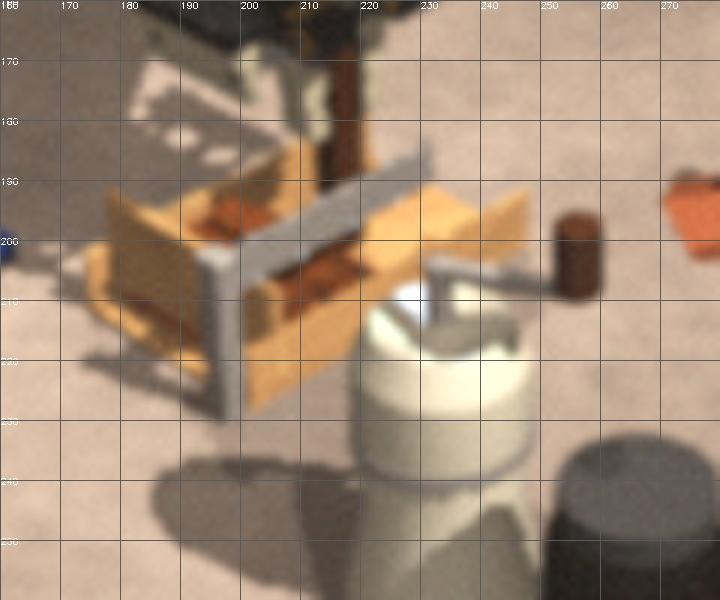

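>>> {"fn": "move_arm", "kwargs": {"increments": [[[-1, 0, 0], 0], [[-1, 0, 0], 0], [[-2, 0, 0], 0], [[-2, 0, 0], 0], [[-2, 1, 0], 0], [[-2, 0, 0], 0], [[-2, 0, 0], 0], [[-2, 1, 0], 0]]}}

```text
clock: 17.65
tool_pos: [0.5617, -0.1944, 0.0868]
orientation: [179.3, -0.2, -98.4]
force: [1.3, -0.3, -1.8]
opening: 0.0202
```

```bash
python3 - <<'E'
from h import *
o=ctrl.get_obs();print(o['tool_pos'],o['orientation'],o['force'],o['moment'])
s=snap('wrist','wrist11')
crop('wrist11','c8',0,60,260,250,3,1.2)
E
```

```text
[ 0.56171702 -0.19443178  0.08677647] [179.33474015  -0.21967378 -98.36306558] [ 1.29667892 -0.2548281  -1.77221043] [-0.12573296 -0.44276439 -0.14100672]
```

View pics/c8.png

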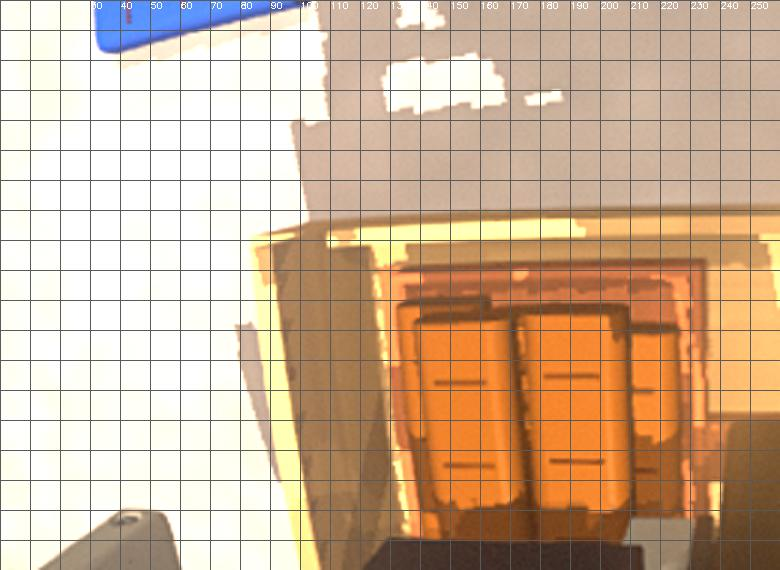

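>>> {"fn": "move_arm", "kwargs": {"increments": [[[-2, 0, 0], 0], [[-3, 0, 0], 0], [[-3, 1, 0], 0], [[-3, 0, 0], 0], [[-3, 1, 0], 0], [[-3, 0, 0], 0], [[-3, 1, 0], 0], [[-2, 1, 0], 0]]}}

```text
clock: 18.5
tool_pos: [0.5372, -0.19, 0.0868]
orientation: [179.3, -0.2, -98.4]
force: [1.5, 0.3, -2.9]
opening: 0.0198
```

>>> {"fn": "move_arm", "kwargs": {"increments": [[[0, 0, 1], 0], [[0, 0, 2], 0], [[0, 0, 3], 0], [[0, 0, 4], 0], [[0, 0, 5], 0], [[0, 0, 5], 0], [[0, 0, 5], 0], [[0, 0, 5], 0]]}}

```text
clock: 19.3
tool_pos: [0.5336, -0.1896, 0.1171]
orientation: [178.9, -0.2, -98.4]
force: [-0.1, -0.4, -4.6]
opening: 0.0198
```

```bash
python3 - <<'E'
from h import *
o=ctrl.get_obs();print(o['tool_pos'],o['orientation'],o['force'],o['moment'])
s=snap('wrist','wrist12')
crop('wrist12','c8',0,60,260,250,3,1.2)
E
```

```text
[ 0.53355058 -0.18955586  0.11709182] [178.86884942  -0.22871226 -98.40262274] [-0.09693281 -0.40679404 -4.55117395] [ 0.00224126  0.19474745 -0.03431175]
```

View pics/c8.png

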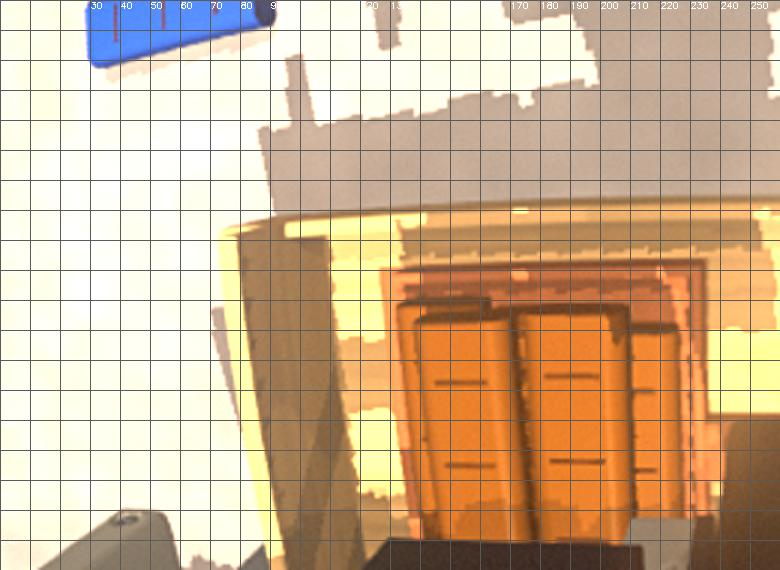

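>>> {"fn": "move_arm", "kwargs": {"increments": [[[1, 0, 4], 0], [[0, 0, 4], 0], [[0, 0, 3], 0], [[0, 0, 1], 0], [[0, 0, 0], 0], [[0, 0, 0], 0], [[0, 0, 0], 0], [[0, 0, 0], 0]]}}

```text
clock: 20.15
tool_pos: [0.535, -0.1896, 0.1311]
orientation: [178.9, -0.2, -98.4]
force: [0.6, 0.5, -5.9]
opening: 0.0198
```

```bash
python3 - <<'E'
from h import *
o=ctrl.get_obs();print(o['tool_pos'],o['orientation'],o['force'],o['moment'])
s=snap('wrist','wrist13');snap('scene','scene13')
crop('wrist13','c8',0,60,260,250,3,1.2);crop('scene13','c9',160,160,280,260,6,1.2)
t=load('top0'); print('grinder top',onz(t,241,126,.16)*1000,'foot near',onz(t,241,158,.0)*1000,'jar',onz(t,196,130,.13)*1000, 'knob',onz(t,209,124,.19)*1000)
E
```

```text
[ 0.53496813 -0.18955045  0.13107122] [178.94031422  -0.21987251 -98.39777291] [ 0.5595057   0.50988723 -5.90763615] [ 0.04225041  0.20720649 -0.0165268 ]
grinder top [756.97482062   7.66781024 160.        ] foot near [721.53582269  14.44470292   0.        ] jar [758.08348861 110.06691232 130.        ] knob [752.48301066  72.94232795 190.        ]
```

View pics/c8.png

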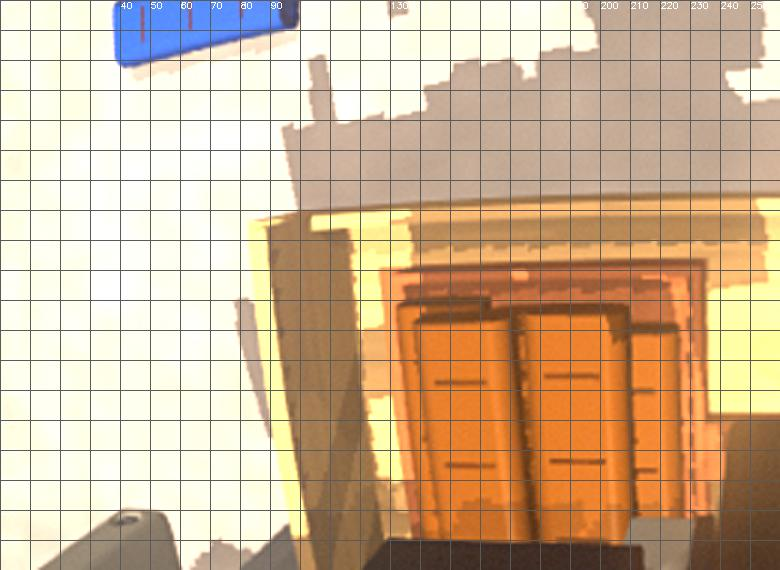

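View pics/c9.png

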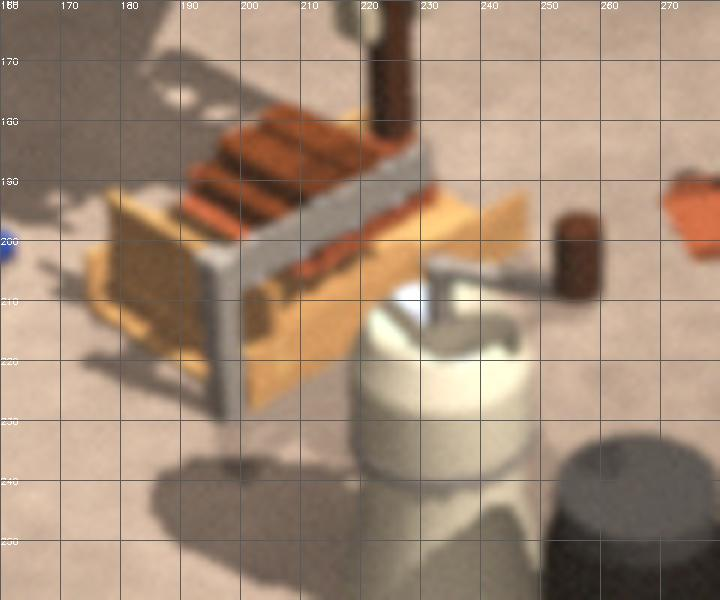

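>>> {"fn": "move_arm", "kwargs": {"increments": [[[0, 0, -1], 0], [[0, 0, -1], 0], [[0, 0, -1], 0], [[0, 0, 0], 0], [[0, 1, 0], 0], [[0, 2, 0], 0], [[1, 3, 0], 0], [[0, 3, 0], 0]]}}

```text
clock: 21.05
tool_pos: [0.5359, -0.1802, 0.1276]
orientation: [178.9, -0.2, -98.4]
force: [0.3, 0.0, -4.6]
opening: 0.0198
```

>>> {"fn": "move_arm", "kwargs": {"increments": [[[0, 3, 0], 0], [[1, 3, 0], 0], [[0, 3, 0], 0], [[1, 3, 0], 0], [[0, 3, 0], 0], [[1, 3, 0], 0], [[0, 3, 0], 0], [[0, 3, 0], 0]]}}

```text
clock: 21.85
tool_pos: [0.5393, -0.1537, 0.1277]
orientation: [178.9, -0.2, -98.4]
force: [-0.3, -0.1, -4.9]
opening: 0.0201
```

```bash
python3 - <<'E'
from h import *
o=ctrl.get_obs();print(o['tool_pos'],o['orientation'],o['force'],o['moment'])
s=snap('wrist','wrist14');snap('scene','scene14')
crop('wrist14','c8',0,60,260,250,3,1.2);crop('scene14','c9',160,160,280,260,6,1.2)
E
```

```text
[ 0.5393478  -0.15367008  0.12772389] [178.93436862  -0.2232573  -98.40197096] [-0.32349669 -0.11232923 -4.9468979 ] [-0.05089772  0.2472636   0.00298143]
```

View pics/c8.png

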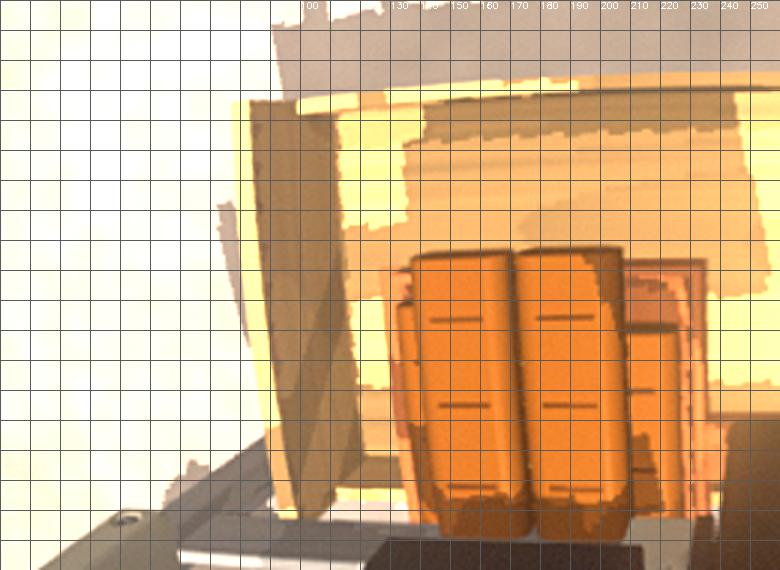

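View pics/c9.png

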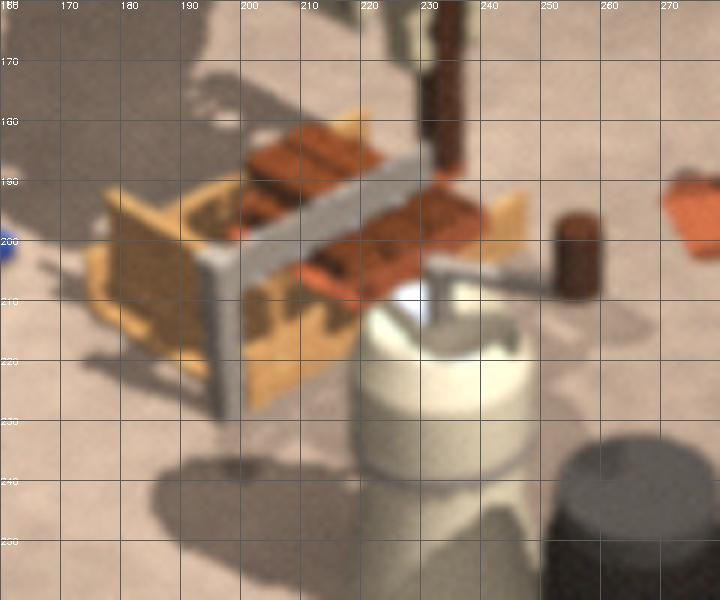

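>>> {"fn": "move_arm", "kwargs": {"increments": [[[1, 4, 0], 0], [[0, 4, 0], 0], [[1, 4, 0], 0], [[0, 4, 0], 0], [[1, 4, 0], 0], [[0, 4, 0], 0], [[1, 4, 0], 0], [[0, 3, 0], 0]]}}

```text
clock: 22.75
tool_pos: [0.5437, -0.12, 0.1278]
orientation: [178.9, -0.2, -98.4]
force: [0.3, 0.3, -4.4]
opening: 0.02
```

```bash
python3 - <<'E'
from h import *
o=ctrl.get_obs();print(o['tool_pos'],o['orientation'],o['force'],o['moment'])
s=snap('wrist','wrist15');snap('scene','scene15')
crop('wrist15','c8',0,60,260,250,3,1.2);crop('scene15','c9',160,160,280,260,6,1.2)
E
```

```text
[ 0.54372947 -0.12002655  0.12775725] [178.94349952  -0.21445453 -98.39938778] [ 0.29764434  0.2740763  -4.37563198] [0.0622806  0.18519831 0.04701171]
```

View pics/c8.png

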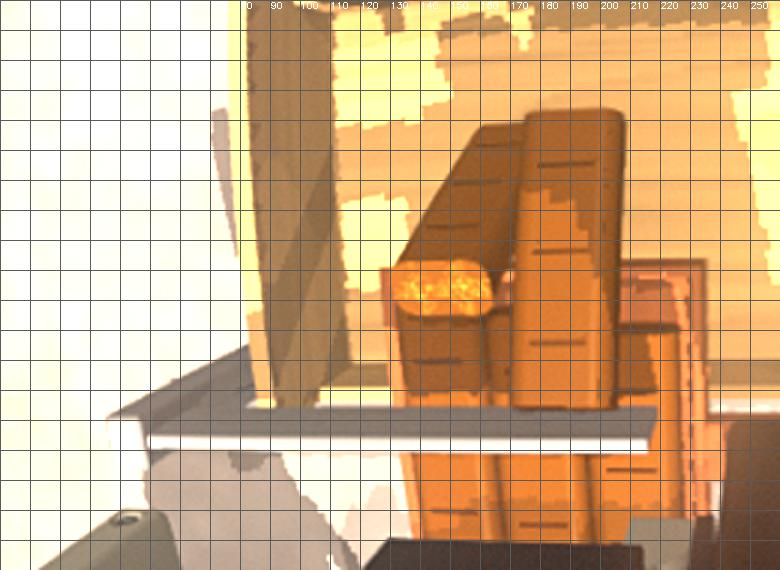

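View pics/c9.png

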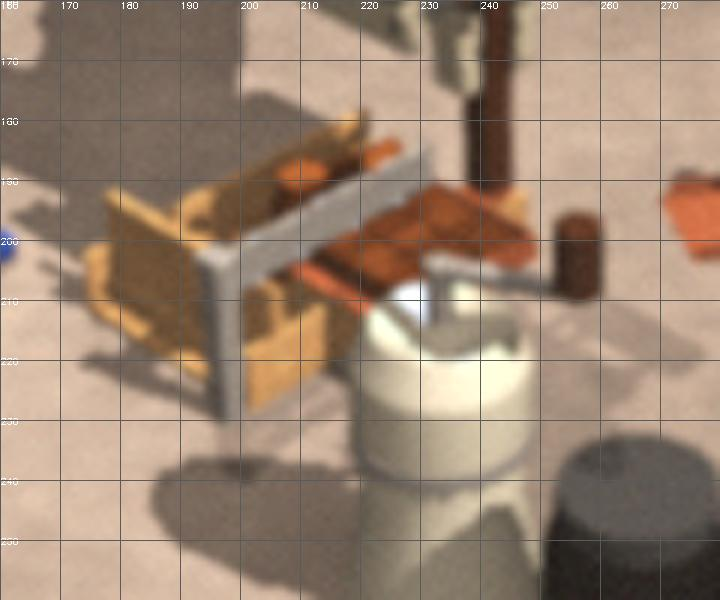

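>>> {"fn": "move_arm", "kwargs": {"increments": [[[1, 4, 0], 0], [[0, 4, 0], 0], [[1, 4, 0], 0], [[0, 4, 0], 0], [[1, 4, 0], 0], [[0, 4, 0], 0], [[1, 4, 0], 0], [[0, 4, 0], 0]]}}

```text
clock: 23.65
tool_pos: [0.5483, -0.0857, 0.1282]
orientation: [179.0, -0.2, -98.4]
force: [-0.1, -0.4, -3.4]
opening: 0.0201
```

```bash
python3 - <<'E'
from h import *
o=ctrl.get_obs();print(o['tool_pos'],o['orientation'],o['force'],o['moment'])
s=snap('wrist','wrist16')
crop('wrist16','c8',0,0,260,250,3,1.2)
E
```

```text
[ 0.54827919 -0.08573988  0.12815494] [178.99091741  -0.2137372  -98.4080793 ] [-0.07878372 -0.35350807 -3.3589456 ] [ 0.03920986  0.1515377  -0.0229325 ]
```

View pics/c8.png

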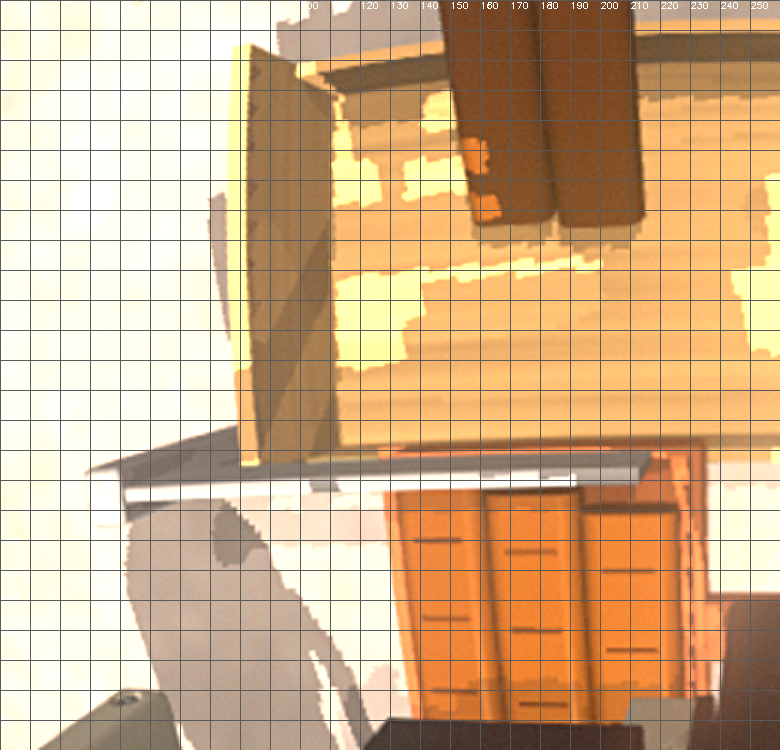

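```bash
python3 - <<'E'
from h import *
snap('scene','scene16');snap('top','top16')
crop('scene16','c9',160,140,300,260,5,1.2);crop('top16','c10',280,140,380,260,5,1.6)
E
```

```text
(no output)
```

View pics/wrist16.png

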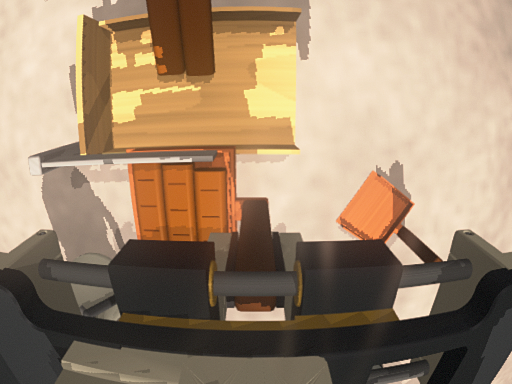

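View pics/c9.png

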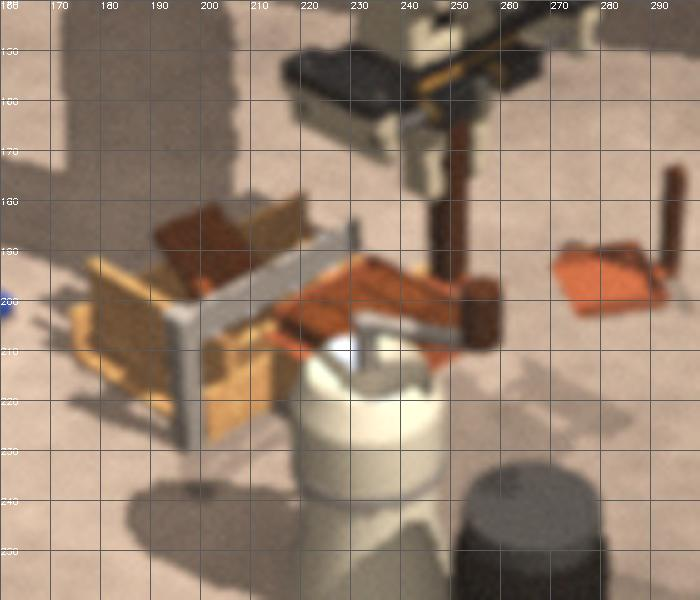

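View pics/c10.png

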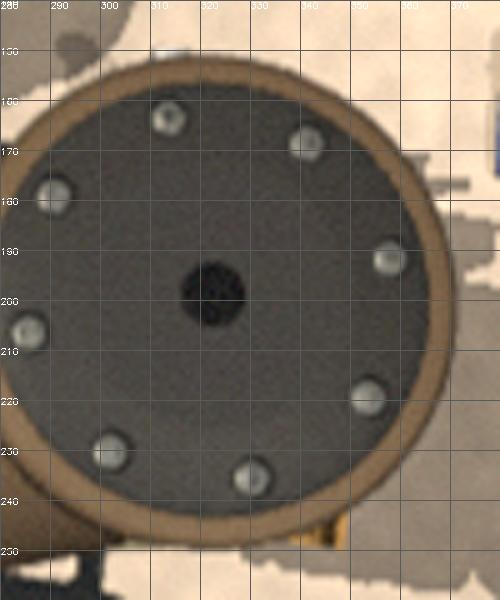

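>>> {"fn": "move_arm", "kwargs": {"increments": [[[1, 4, 0], 0], [[0, 4, 0], 0], [[1, 4, 0], 0], [[0, 4, 0], 0], [[1, 5, 0], 0], [[0, 6, 0], 0], [[0, 7, 0], 0], [[0, 8, 0], 0]]}}

```text
clock: 24.6
tool_pos: [0.5513, -0.0413, 0.1281]
orientation: [179.0, -0.2, -98.5]
force: [-0.2, 0.6, -4.1]
opening: 0.0202
```

```bash
python3 - <<'E'
from h import *
s=snap('wrist','wrist17');snap('scene','scene17')
crop('scene17','c9',160,140,300,260,5,1.2)
E
```

```text
(no output)
```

View pics/wrist17.png

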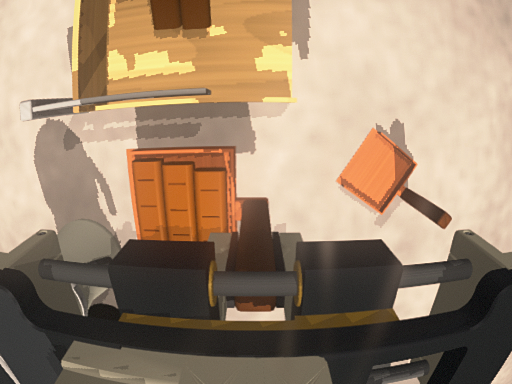

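View pics/c9.png

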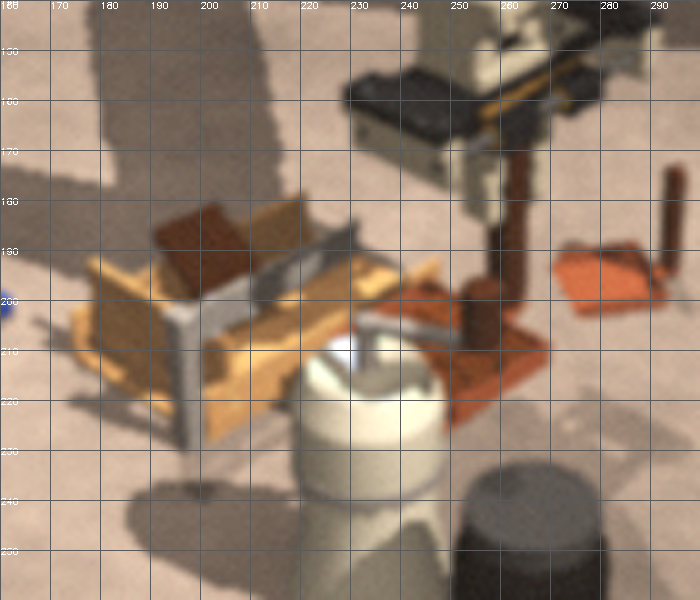

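```bash
cat > m3.py <<'E'
from h import *
O=np.array([584,-195.7]);yw=np.radians(-8.7);c,sn=np.cos(yw),np.sin(yw)
def T(p): d=p[:2]*1000-O; return np.round([c*d[0]+sn*d[1],-sn*d[0]+c*d[1],p[2]*1000],1)
s=load('wrist16')
for px in [(472,222),(553,222),(560,227),(643,220)]: print('low',[T(fonz(s,px[0]/3,px[1]/3,z)) for z in(.008,.014)])
for px in [(447,30),(545,110),(635,30)]: print('mid z.04',T(fonz(s,px[0]/3,px[1]/3,.036)))
sc=load('scene16'); n=np.array([c,sn])
for px in [(153,233),(212,203),(253,258),(197,300)]:
    u,v=160+px[0]/5,140+px[1]/5
    cc,d=ray(sc,u,v)
    for tx in (5,35,60):
        # plane: n.(p-O)=tx
        k=((tx+n@O)/1000-n@cc[:2])/(n@d[:2]); print(px,tx,T(cc+k*d))
E
python3 m3.py
```

```text
low [array([ 38.3, -10.1,   8. ]), array([36.4, -9.4, 14. ])]
low [array([11.8, -8.3,  8. ]), array([10.5, -7.6, 14. ])]
low [array([ 9.6, -6.5,  8. ]), array([ 8.3, -5.9, 14. ])]
low [array([-16.5,  -7.7,   8. ]), array([-17.2,  -7. ,  14. ])]
mid z.04 [ 38.3 -66.4  36. ]
mid z.04 [  8.2 -38.3  36. ]
mid z.04 [-16.9 -61.1  36. ]
(153, 233) 5 [   5.  -105.3   21.8]
(153, 233) 35 [ 35.  -67.3  52.6]
(153, 233) 60 [ 60.  -35.5  78.2]
(212, 203) 5 [  5.  -42.5  72.3]
(212, 203) 35 [ 35.   -6.9 101.1]
(212, 203) 60 [ 60.   22.8 125.1]
(253, 258) 5 [ 5.  -5.8 46.7]
(253, 258) 35 [35.  28.4 76.5]
(253, 258) 60 [ 60.   56.9 101.3]
(197, 300) 5 [  5.  -64.5 -13.4]
(197, 300) 35 [ 35.  -28.   18.7]
(197, 300) 60 [60.   2.4 45.5]
```

>>> {"fn": "move_arm", "kwargs": {"increments": [[[0, 3, 0], 0], [[-1, 6, 0], 0], [[-2, 9, 0], 0], [[-3, 12, 0], 0], [[-4, 14, 0], 0], [[-5, 15, 0], 0], [[-6, 15, 0], 0], [[-6, 15, 0], 0]]}}

```text
clock: 25.5
tool_pos: [0.5222, 0.0544, 0.1281]
orientation: [179.0, -0.2, -98.5]
force: [0.7, 0.5, -3.8]
opening: 0.0199
```

>>> {"fn": "move_arm", "kwargs": {"increments": [[[-6, 15, 0], 0], [[-6, 15, 0], 0], [[-7, 15, 0], 0], [[-7, 15, 0], 0], [[-7, 15, 0], 0], [[-7, 15, 0], 0], [[-7, 14, 0], 0], [[-7, 13, 0], 0]]}}

```text
clock: 26.3
tool_pos: [0.4617, 0.1838, 0.1291]
orientation: [179.1, -0.0, -98.3]
force: [-0.2, 0.3, -4.1]
opening: 0.0197
```

>>> {"fn": "move_arm", "kwargs": {"increments": [[[-7, 12, 0], 0], [[-6, 11, 0], 0], [[-6, 10, 0], 0], [[-5, 8, 0], 0], [[-4, 7, 0], 0], [[-3, 5, 0], 0], [[-2, 3, 0], 0], [[-1, 1, 0], 0]]}}

```text
clock: 27.1
tool_pos: [0.423, 0.2481, 0.1297]
orientation: [179.1, 0.1, -98.1]
force: [0.1, 0.0, -4.3]
opening: 0.0194
```

```bash
python3 - <<'E'
from h import *
o=ctrl.get_obs();print(o['tool_pos'],o['orientation'],o['force'],o['moment'])
s=snap('wrist','wrist18');snap('scene','scene18');snap('top','top18')
E
```

```text
[0.42297616 0.24810982 0.12972716] [ 1.79112292e+02  5.03991923e-02 -9.80567846e+01] [ 5.38229262e-02  2.26364284e-03 -4.27009479e+00] [ 0.06711097  0.19505577 -0.00393052]
```

View pics/wrist18.png

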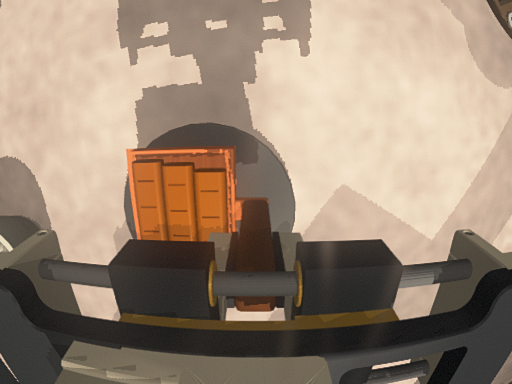

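View pics/top18.png

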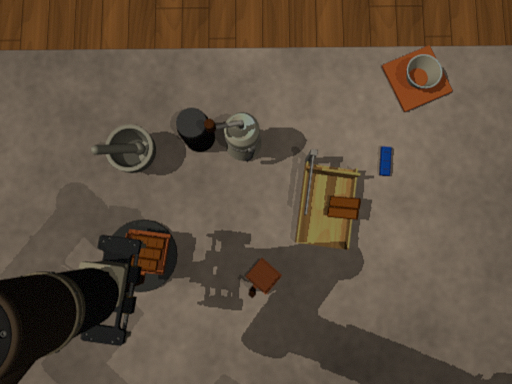

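View pics/scene18.png

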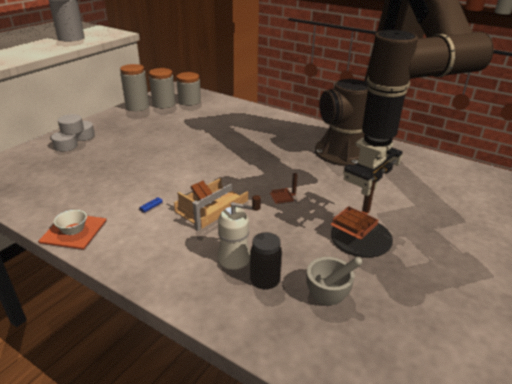

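```bash
python3 - <<'E'
from h import *
s=load('wrist18')
for u,v in[(125,200),(295,198),(208,123),(270,142),(150,140)]: p=fonz(s,u,v,.012)*1000; print(np.round(p,1), np.hypot(p[0]-474,p[1]-259))
A=np.array([fonz(s,u,v,.012)[:2]*1000 for u,v in[(125,200),(295,198),(208,123),(270,142),(150,140)]])
M=np.c_[2*A,np.ones(5)];x=np.linalg.lstsq(M,(A**2).sum(1),rcond=None)[0];print(x[:2],np.sqrt(x[2]+x[:2]@x[:2]))
t=load('top18');print(onz(t,344,208,.035)*1000)
E
```

```text
[556.1 240.3  12. ] 84.20955405090172
[383.1 263.3  12. ] 90.98059962480951
[454.9 178.9  12. ] 82.34907877167275
[400.6 205.2  12. ] 91.0405610159308
[513.9 184.8  12. ] 84.28829666824277
[470.61392065 263.0567549 ] 88.40007760224464
[ 586.38894429 -239.77926144   35.        ]
```

>>> {"fn": "move_arm", "kwargs": {"increments": [[[-1, 2, 0], 0], [[-2, 4, 0], 0], [[-2, 5, -2], 0], [[-2, 5, -4], 0], [[-1, 3, -5], 0], [[-1, 2, -5], 0], [[0, 0, -5], 0], [[0, 0, -4], 0]]}}

```text
clock: 28.05
tool_pos: [0.4138, 0.2702, 0.1026]
orientation: [179.1, 0.1, -98.1]
force: [0.6, -0.5, -2.5]
opening: 0.0203
```

>>> {"fn": "move_arm", "kwargs": {"increments": [[[0, 0, -2], 0], [[0, 0, -2], 0], [[0, 0, -1], 0], [[0, 0, -1], 0], [[0, 0, -1], 0], [[0, 0, -1], 0], [[0, 0, -1], 0], [[0, 0, 0], 0]]}}

```text
clock: 28.85
tool_pos: [0.4139, 0.2699, 0.0943]
orientation: [179.1, 0.1, -98.1]
force: [0.4, -0.5, -4.6]
opening: 0.02
```

```bash
python3 - <<'E'
from h import *
o=ctrl.get_obs();print(o['tool_pos'],o['orientation'],o['force'],o['moment'])
E
```

```text
[0.41390386 0.26987628 0.0942525 ] [ 1.79145757e+02  5.90210129e-02 -9.81307230e+01] [ 0.37064208 -0.47018749 -4.63255361] [0.10761094 0.23675718 0.01286626]
```

>>> {"fn": "move_arm", "kwargs": {"increments": [[[0, 0, -1], 0], [[0, 0, -1], 0], [[0, 0, -1], 0], [[0, 0, -1], 0], [[0, 0, 0], 0], [[0, 0, 0], 0], [[0, 0, 0], 0], [[0, 0, 0], 0]]}}

```text
clock: 29.65
tool_pos: [0.4142, 0.2705, 0.0937]
orientation: [179.3, 0.2, -98.1]
force: [-2.7, 0.1, 0.4]
opening: 0.0198
```

```bash
python3 - <<'E'
from h import *
o=ctrl.get_obs();print(o['tool_pos'],o['orientation'],o['force'],o['moment'])
E
```

```text
[0.41422088 0.27054079 0.09371292] [ 1.79255617e+02  1.68045040e-01 -9.80553262e+01] [-2.74377086  0.06458368  0.38782472] [-0.12252649  0.76499613 -0.09193869]
```

>>> {"fn": "move_arm", "kwargs": {"increments": [[[0, 0, -1], 0], [[0, 0, -1], 0], [[0, 0, -1], 0], [[0, 0, -1], 0], [[0, 0, -1], 0], [[0, 0, -1], 0], [[0, 0, 0], 0], [[0, 0, 0], 0]]}}

```text
clock: 30.45
tool_pos: [0.4142, 0.2707, 0.0936]
orientation: [179.4, 0.2, -97.9]
force: [-1.0, -0.5, -0.8]
opening: 0.02
```

```bash
python3 - <<'E'
from h import *
o=ctrl.get_obs();print(o['tool_pos'],o['orientation'],o['force'],o['moment'])
E
```

```text
[0.41423485 0.27067685 0.09356947] [179.37754595   0.18715188 -97.92903705] [-0.96936623 -0.50920483 -0.77589321] [-0.03639947  0.53787324 -0.06872434]
```

>>> {"fn": "move_arm", "kwargs": {"increments": [[[0, 0, -2], 0], [[0, 0, -2], 0], [[0, 0, -2], 0], [[0, 0, -1], 0], [[0, 0, 0], 0], [[0, 0, 0], 0], [[0, 0, 0], 0], [[0, 0, 0], 0]]}}

```text
clock: 31.25
tool_pos: [0.4147, 0.2715, 0.0928]
orientation: [179.5, 0.3, -97.7]
force: [-3.3, -0.7, 4.6]
opening: 0.0198
```

```bash
python3 - <<'E'
from h import *
o=ctrl.get_obs();print(o['tool_pos'],o['orientation'],o['force'],o['moment'])
snap('wrist','wrist19')
E
```

```text
[0.41470343 0.27151524 0.09283803] [179.53887237   0.26536781 -97.71894154] [-3.29919913 -0.72046694  4.62088216] [-0.54990067  0.96087734 -0.05472234]
```

View pics/wrist19.png

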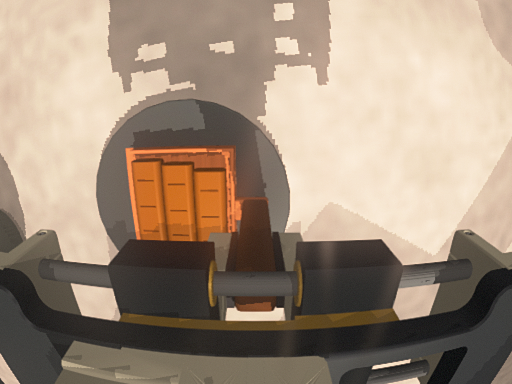

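>>> {"fn": "move_arm", "kwargs": {"increments": [[[0, 0, 0], 0], [[0, 0, 0], 0], [[0, 0, 0], 0], [[0, 0, 0], 0], [[0, 0, 0], 0], [[0, 0, 0], 0], [[0, 0, 0], 0], [[0, 0, 0], 0]], "jaw": 0.2}}

```text
clock: 32.1
tool_pos: [0.4157, 0.2724, 0.0924]
orientation: [179.6, 0.3, -97.7]
force: [-0.2, 0.1, -0.5]
opening: 0.0529
```

```bash
python3 - <<'E'
from h import *
o=ctrl.get_obs();print(o['tool_pos'],o['orientation'],o['force'],o['opening'])
snap('wrist','wrist20')
E
```

```text
[0.41569323 0.27243296 0.09239972] [179.60370365   0.34178598 -97.70255641] [-0.16202236  0.07772165 -0.52244095] 0.05294736426984808
```

View pics/wrist20.png

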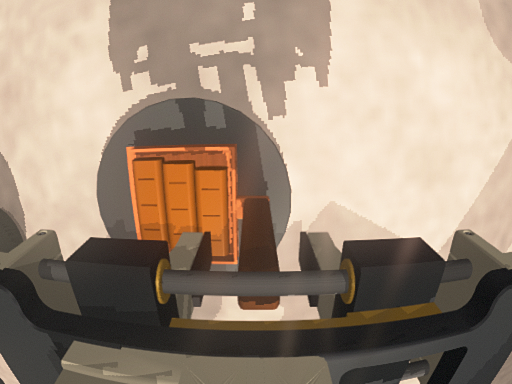

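Released cleanly; now straight up.

>>> {"fn": "move_arm", "kwargs": {"increments": [[[0, 0, 3], 0], [[0, 0, 8], 0], [[0, 0, 15], 0], [[0, 0, 20], 0], [[0, 0, 20], 0], [[0, 0, 20], 0], [[0, 0, 20], 0], [[0, 0, 20], 0]]}}

```text
clock: 32.95
tool_pos: [0.4143, 0.2705, 0.2246]
orientation: [179.5, 0.2, -97.7]
force: [-0.6, -0.1, -0.6]
opening: 0.0527
```

>>> {"fn": "move_arm", "kwargs": {"increments": [[[-5, 0, 20], 0], [[-5, 0, 20], 0], [[-5, 0, 15], 0], [[0, 0, 10], 0], [[0, 0, 5], 0], [[0, 0, 0], 0], [[0, 0, 0], 0], [[0, 0, 0], 0]]}}

```text
clock: 33.75
tool_pos: [0.3994, 0.2701, 0.3031]
orientation: [179.7, 0.5, -97.7]
force: [0.3, -0.2, -0.8]
opening: 0.0529
```

```bash
python3 - <<'E'
from h import *
o=ctrl.get_obs();print(o['tool_pos'],o['orientation'],o['force'],o['opening'])
snap('wrist','wrist21');snap('scene','scene21');snap('top','top21')
crop('top21','c10',90,150,370,300,2,1.5)
E
```

```text
[0.39940128 0.2701456  0.30310719] [179.7059688    0.49022727 -97.71286473] [ 0.33322221 -0.2283647  -0.7631483 ] 0.05291571424404485
```

View pics/wrist21.png

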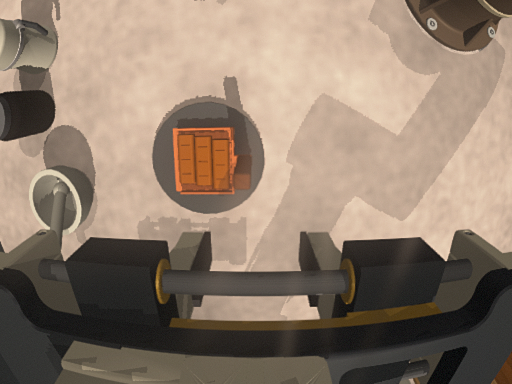

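View pics/c10.png

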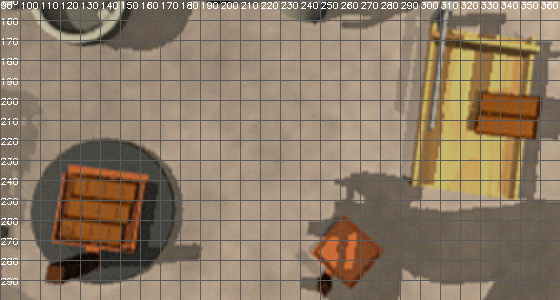

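View pics/scene21.png

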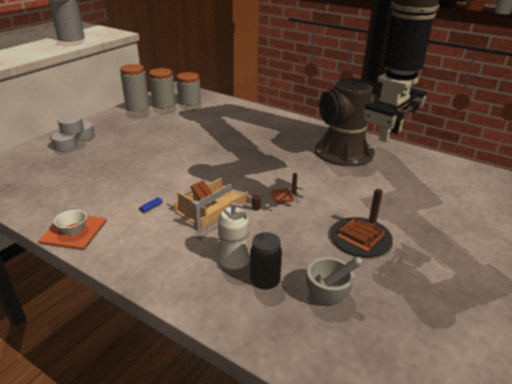

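```bash
python3 -c "
from plant import ctrl
print(ctrl.close_job())"
```

```text
the job is handed in; nothing more can be done
None
```

I scooped up the whole stack, levelled it under the blade, and left the larger copper scoop on the slate board holding three bars in one layer. I then let go, raised the gripper clear and handed the job in at about 34 s. No verdict came back.

**Last checks:**
- **Scoop:** upright and close to the middle of the board, released, with the three bars side by side. Its underside height fits lying flat on the board.
- **Excess bars:** both fell back into the tray, but they lean against the right side wall instead of lying flat. I estimate their centres at about 40 mm right of the tray's middle and 32 mm above the shelf. Both are inside the limits of 60 mm and 45 mm, and the bars had not shifted between the last pictures.
- **Forces:** the wrist force reading stayed under about 15 N in every reading I took, and I saw only very small force while the blade pushed the bars. I can't read the contact force on the blade directly.
- **Grinder, jar and mortar:** they look unmoved in the final pictures, and the gripper stayed well above the bars throughout.

**Off from ideal:**
- The gripper tilted by about 1° during the run. I allowed for this in the blade height and by pressing the scoop flat on the board before letting go.
- My two measurements of the board's middle differed by about 5 mm, and I aimed between them. The scoop may be up to 30 mm off centre.

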